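# Lay out corks for inspection on the cellar light box

## Robot

A 6-joint arm with a two-finger parallel gripper is mounted at the origin on the work surface. World frame = base frame: x ahead of the robot, y to its left, z up, the work surface at z = 0. Lengths are in m, angles in rad, forces in N, time in s.
With the tool pointing down it reaches from about 0.325 to 0.775 m from the base axis. Payload 5.5 kg.
Tool frame: the origin (TCP) lies at the very end of the fingers, on their centre line; the grasp point (between the pads) lies 19 mm behind it; z points along the fingers, y is the line along which they close (so a half turn about z gives the same grasp; the last joint's range is limited). The gripper opens to 88 mm and grips with 3 to 60 N. Pads are 20 mm wide; open, the fingers measure 115 mm over their backs; the gripper's body (75 mm by 178 mm) begins 61 mm behind the grasp point.
Start: joints at [-1.403, 0.091, 1.231, -0, 1.82, -0.057], TCP at [0.134, -0.585, 0.223] pointing down, gripper open.
Joint ranges: [-2.87, 2.87], [-0.86, 2.18], [0.17, 2.46], [-1.51, 4.65], [0.06, 2.69], [-2.65, 2.65]. Speed limits (rad/s): [2.57, 2.57, 3.01, 3.14, 3.14, 3.14].

## Interface

Orientations are given as a rotation vector (axis times angle).
In Python, from workcell import * gives the robot as it stands.
- The arm moves only by the shell command python3 -m inch 'ROWS' [FORCE]. ROWS is JSON, a list of rows, each a list of 7 numbers: the shift along the tool's x, y, z as a fraction of full scale, then the turn, a rotation vector about the tool's x, y, z as a fraction of full scale, then the opening, from 0 (shut) to 1 (fully open). In form: [[x, y, z, ax, ay, az, fingers], ...]. A call has 1 to 12 rows; each row shifts and turns the commanded pose from where the row before left it, along the tool's axes as they then stand; what a row does not reach is not made up. Full scale, the value 1, is 50 mm for a shift and 4 degrees for a turn. A row lasts 1/10 s, in which the tool goes at most 50 mm and 8.59 degrees, less where a joint would pass 70% of its speed; a pose out of reach is approached as far as the arm can. A call with a number of a shift or a turn outside -1 to 1 is refused whole. A call with a gripper value outside its range is refused whole. The fingers move at their own pace and stop on an object; FORCE is the grip in N (left out, the last holds). Time passes only in rows, so rows that do not move let the fingers close. It gives the time, the measured TCP pose, the force, the opening and the grip force at its end, in the units of the state.
- get_obs(): the state, without advancing time (a new reading comes with each control period).
- camera(name): name is "side" or "top" or "wrist"; returns the picture (400x640x3 uint8, red, green, blue); there is no depth.
- camera_model(name): a dict with "fx", "fy", "cx", "cy" (pixels), "k1" (the pictures are not rectified: a ray, as slopes to the right and down, at radius r is drawn at 1 + k1 r^2 times it, then the intrinsics apply), "cam_to_world" (4x4, takes a point from camera to world coordinates); the wrist camera has in their place "T_tool_cam" (4x4, takes a point from camera to tool coordinates, whose origin is the TCP and whose axes are the flange's). Camera axes: x right, y down, z forward; pixel columns grow to the right and rows downward; lengths in m; the calibration is good to about 2 mm. A picture is of the moment at which its call begins: read the wrist's pose just before it. camera_model takes no time and is no camera call.
- sign_off(): hands the job in; it is judged then, once.
The state is a dict: "time_s": time; "q": joint angles; "qvel": joint speeds; "joint_torque": joint torques, N m; "ee_pos": TCP position; "eef_rot": TCP orientation; "ft_force": force on the tool from outside, world axes, zero at the start; "ft_torque": the same for the moment, N m; "width": finger opening in m; "grasp_force": force on a finger pad.
Only numpy, scipy, OpenCV 4.12 (cv2) and the standard library are available. Lean on these libraries where they do the work, as an engineer would, in place of code of your own. Each camera call takes 0.05 s, during which the arm holds its last target. There are 200 camera calls.

## Task

Get the corks ready for inspection: raise the light box's lamp lid to about 110 degrees from shut, so that it leans back 20 degrees past upright, then tip the scoop over the tray so that the corks slide out into it, and put the empty scoop back upright on its mat. Spread the heap of corks into an even single layer: every cork on the tray's white floor, no two closer than 60 mm from centre to centre, and at least one in each quarter of the tray. Leave everything else on the bench where it is.

Things in the scene. Friction and masses are not known exactly. Their poses are not given: they have to be found in the camera images.
- cork1: a plain natural cork, a straight cylinder 32 mm in diameter and 46 mm long, 14 g, exactly like the others (6 to 8 are present); origin at its centre, x axis along the cork. It rolls easily but stops soon. It starts lying in the scoop
- cork2: a plain natural cork, a straight cylinder 32 mm in diameter and 46 mm long, 14 g, exactly like the others (6 to 8 are present); origin at its centre, x axis along the cork. It rolls easily but stops soon. It starts lying in the scoop
- cork3: a plain natural cork, a straight cylinder 32 mm in diameter and 46 mm long, 14 g, exactly like the others (6 to 8 are present); origin at its centre, x axis along the cork. It rolls easily but stops soon. It starts lying in the scoop
- cork4: a plain natural cork, a straight cylinder 32 mm in diameter and 46 mm long, 14 g, exactly like the others (6 to 8 are present); origin at its centre, x axis along the cork. It rolls easily but stops soon. It starts lying in the scoop
- cork5: a plain natural cork, a straight cylinder 32 mm in diameter and 46 mm long, 14 g, exactly like the others (6 to 8 are present); origin at its centre, x axis along the cork. It rolls easily but stops soon. It starts lying in the scoop
- cork6: a plain natural cork, a straight cylinder 32 mm in diameter and 46 mm long, 14 g, exactly like the others (6 to 8 are present); origin at its centre, x axis along the cork. It rolls easily but stops soon. It starts lying in the scoop
- cork7: a plain natural cork, a straight cylinder 32 mm in diameter and 46 mm long, 14 g, exactly like the others (6 to 8 are present); origin at its centre, x axis along the cork. It rolls easily but stops soon. It starts lying in the scoop
- cork8: a plain natural cork, a straight cylinder 32 mm in diameter and 46 mm long, 14 g, exactly like the others (6 to 8 are present); origin at its centre, x axis along the cork. It rolls easily but stops soon. It starts lying in the scoop
- lightbox: low wooden light box fixed to the bench. Origin at bench level under the centre of its tray; x along the hinge, y towards the hinge (near world y). The tray: flat white floor 280 (x) by 200 (y) mm, 30 mm above the bench, rim 8 mm wide and 12 mm above the floor; beyond the +y rim a deck, level with it, to 158 mm from the centre. The shut lid covers all
- tray_floor (a point): centre of the tray's white floor, 30 mm above the bench; axes as the light box
- lid (a joint): angle of the lamp lid in rad: 0 shut flat over the tray, pi/2 upright, at most 2.3. The hinge is stiff: the lid stays at whatever angle it is left (about 3 N at the handle moves it)
- lid_hinge (a point): middle of the lid's hinge axis, which runs along the light box's x, 148 mm to the +y side of the tray's centre and 43.5 mm above the bench
- lid_handle (a point): middle of the lid's pull bar: round steel, 10 mm thick, 110 mm long, parallel to the hinge, held 40 mm beyond the lid's free edge by two arms 100 mm apart. It lies 296 mm from the hinge axis along the lid and 6 mm above it when shut. Lid 12 mm thick. Pinched from above, the bar turns between the fingers as the lid swings
- scoop: the loose steel scoop tray, 0.32 kg empty, 168 mm (x) by 128 mm (y), walls 3 mm thick and 36 mm high on three sides; its -x end is the open mouth, with a lip only 4 mm high; tipped 45 to 60 degrees mouth down it empties. Floor 4 mm thick. Origin at the centre of its underside
- scoop_handle (a point): middle of the scoop's fixed bail handle: a square wooden bar 14 mm thick that crosses above the scoop along its y, 105 mm above its underside, on an upright from each side wall
- mat: the scoop's black rubber mat, 220 mm (x) by 200 mm (y), 4 mm thick, fixed to the bench; origin at the centre of its underside, its top 4 mm above the bench
- bottle: a standing bottle, 88 mm across, 300 mm tall; not part of the job, leave it where it is; origin under its centre
- tumbler: a glass tumbler, 70 mm across, 90 mm tall; not part of the job, leave it where it is; origin under its centre
- gauge: a steel cork gauge ring, 60 mm across, 14 mm high, lying flat; not part of the job, leave it where it is; origin under its centre
- brush: a hand brush 190 mm long, lying down; not part of the job, leave it where it is; origin under its centre
- torch: a pocket torch 140 mm long, 39 mm thick, lying down; not part of the job, leave it where it is; origin under its centre
- ledger: a closed blue cellar book, 160 by 110 by 18 mm; not part of the job, leave it where it is; origin under its centre
- capdish: a white bowl, 110 mm across, 35 mm high; not part of the job, leave it where it is; origin under its centre

How it is judged:
By the outcome, as a careful person would: the job done as asked, in the order asked, and still so for the second after the job is handed in, with the robot touching nothing.
Of cork1, cork2, cork3, cork4, cork5, cork6, cork7, cork8 only 6 to 8 are there at a start; the rules pass over those that are not, and their reading is None.
At some moment in a run one of cork1, cork2, cork3, cork4 may be knocked a few centimetres aside while the robot is not near it.
It also fails if it takes over 210 s, if anything falls off the work surface, if the arm or the gripper's body presses on something with over 40 N, if the wrist force passes 120 N, or if a joint passes its speed limit or range.

## Working session

There is one attempt and no reset: what is moved stays moved. The work goes in short steps, Python scripts to look and compute and a shell command to move; the robot and the scene stay as the last step left them, time stands still between calls to the robot, and variables do not carry over. Pictures are saved under pics/ and viewed, at most 14 in all, crops included, and the job is handed in when it is done.

```bash
ls; mkdir -p pics; cat > h.py <<'E'
from workcell import *
import numpy as np, cv2, json
from scipy.spatial.transform import Rotation as R
def T_of(name,obs=None):
    m=camera_model(name)
    if name!="wrist": return m,np.array(m["cam_to_world"])
    o=obs or get_obs(); T=np.eye(4); T[:3,:3]=R.from_rotvec(o["eef_rot"]).as_matrix(); T[:3,3]=o["ee_pos"]
    return m,T@np.array(m["T_tool_cam"])
def ray(name,u,v,obs=None):
    m,T=T_of(name,obs); d=np.array([(u-m["cx"])/m["fx"],(v-m["cy"])/m["fy"]]); s=d.copy()
    for _ in range(20): s=d/(1+m["k1"]*(s@s))
    return T[:3,3],T[:3,:3]@np.array([s[0],s[1],1.])
def onz(name,u,v,z,obs=None):
    o,d=ray(name,u,v,obs); return o+d*(z-o[2])/d[2]
def proj(name,p,obs=None):
    m,T=T_of(name,obs); c=np.linalg.inv(T)@np.append(p,1); s=c[:2]/c[2]; s=s*(1+m["k1"]*(s@s))
    return np.array([m["fx"]*s[0]+m["cx"],m["fy"]*s[1]+m["cy"]])
def tri(a,b):
    A=np.zeros((3,3));y=np.zeros(3)
    for o,d in (a,b):
        d=d/np.linalg.norm(d);P=np.eye(3)-np.outer(d,d);A+=P;y+=P@o
    p=np.linalg.solve(A,y); return p
def snap(name,fn):
    o=get_obs(); im=camera(name); cv2.imwrite("pics/"+fn,cv2.cvtColor(im,cv2.COLOR_RGB2BGR)); json.dump({k:np.array(v).tolist() for k,v in o.items()},open("pics/"+fn+".json","w")); return im,o
E
python3 - <<'E'
from h import *
np.set_printoptions(precision=3,suppress=True)
a=snap("top","t0.png")[0];b=snap("side","s0.png")[0];w=snap("wrist","w0.png")[0]
for n in("top","side"):
    m,T=T_of(n);print(n,T,m["fx"],m["k1"])
print(camera_model("wrist")); print(get_obs())
E
```

```text
pics
top [[ 0.02  -0.991  0.134  0.311]
 [-1.    -0.02   0.003  0.001]
 [-0.    -0.134 -0.991  1.563]
 [ 0.     0.     0.     1.   ]] 404.1760392670065 -0.08394418869190272
side [[ 0.932 -0.221  0.287  0.165]
 [-0.362 -0.52   0.774 -0.937]
 [-0.021 -0.825 -0.565  0.803]
 [ 0.     0.     0.     1.   ]] 412.37352372534883 0.015197123397485317
{'fx': 338.86817595548615, 'fy': 338.86817595548615, 'cx': 319.23280425194366, 'cy': 194.8644393444651, 'k1': 0.012840933707326896, 'T_tool_cam': array([[ 0.   , -0.955, -0.296,  0.082],
       [ 1.   , -0.   ,  0.001, -0.   ],
       [-0.001, -0.296,  0.955, -0.163],
       [ 0.   ,  0.   ,  0.   ,  1.   ]])}
{'time_s': 0.15, 'q': array([-1.403,  0.092,  1.232, -0.   ,  1.82 , -0.057]), 'qvel': array([ 0.002, -0.001, -0.005,  0.   ,  0.   ,  0.001]), 'joint_torque': array([  0.001, -44.704, -40.691,   0.07 ,   0.027,  -0.   ]), 'ee_pos': array([ 0.134, -0.585,  0.222]), 'eef_rot': array([-3.12 , -0.352,  0.   ]), 'ft_force': array([-0.249, -0.218,  0.626]), 'ft_torque': array([ 0.002,  0.035, -0.004]), 'grasp_force': 0.0, 'width': 0.08810293046075596}
```

View pics/t0.png

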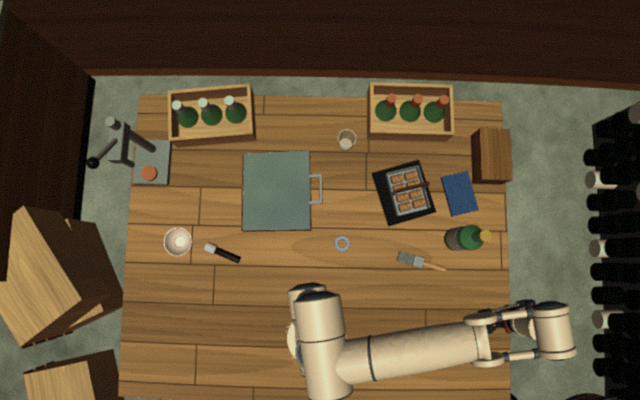

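View pics/s0.png

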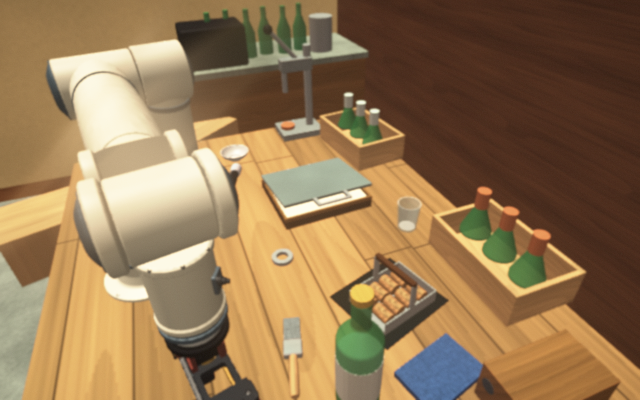

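```bash
python3 - <<'E'
import cv2,numpy as np
a=cv2.imread("pics/t0.png");b=cv2.imread("pics/s0.png")
A=cv2.resize(a[140:240,230:440],(800,381),interpolation=cv2.INTER_CUBIC)
B=cv2.resize(b[150:340,250:460],(0,0),fx=2.6,fy=2.6,interpolation=cv2.INTER_CUBIC)
cv2.imwrite("pics/c1.png",A);cv2.imwrite("pics/c2.png",B)
E
```

```text
(no output)
```

View pics/c1.png

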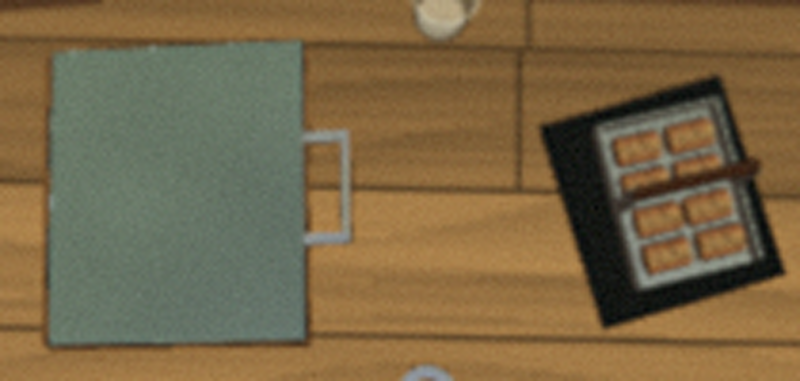

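View pics/c2.png

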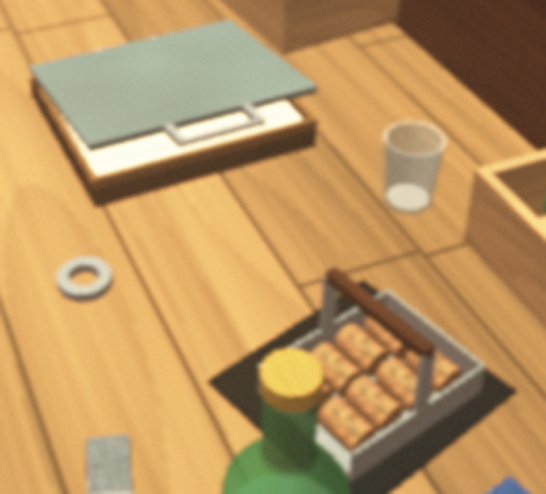

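```bash
cat >> h.py <<'E'
np.set_printoptions(precision=3,suppress=True)
def go(p,yaw=None,tilt=0,obs=None):
    "tool at world p, tool x at yaw in the plan (tool down), then tilted about tool x: print the rows' units"
    o=obs or get_obs(); R0=R.from_rotvec(o["eef_rot"]); d=np.array(p)-o["ee_pos"]
    if yaw is None: yaw=np.arctan2(*R0.as_matrix()[1::-1,0])
    R1=R.from_euler("z",yaw)*R.from_euler("x",np.pi)*R.from_euler("x",tilt)
    print("now",np.array(o["ee_pos"]),"F",o["ft_force"],"w %.4f g %.1f t %.1f"%(o["width"],o["grasp_force"],o["time_s"]))
    print("turn",np.degrees((R0.inv()*R1).as_rotvec())/4,"shift before turn",R0.inv().apply(d)/.05,"after turn",R1.inv().apply(d)/.05)
E
python3 - <<'E'
from h import *
def t2(n,u,s): 
    p=tri(ray("top",*u),ray("side",*s)); print(n,p,"reproj",proj("top",p)-u,proj("side",p)-s); return p
A=t2("bail",(393.3,193.3),(378,255.8));B=t2("bail",(429,183.8),(415.4,283.8));print((A+B)/2,np.linalg.norm(A-B),np.degrees(np.arctan2(*(A-B)[1::-1])))
A=t2("lidbar",(321.1,174.4),(350.8,196.2));B=t2("lidbar",(321,203.5),(319.2,203.8));print((A+B)/2,np.linalg.norm(A-B))
# colour masks in top
im=cv2.imread("pics/t0.png");hsv=cv2.cvtColor(im,cv2.COLOR_BGR2HSV)
m=cv2.inRange(hsv[130:250,220:330],(70,30,40),(105,255,255));c=max(cv2.findContours(m,0,2)[0],key=cv2.contourArea)
for q in cv2.boxPoints(cv2.minAreaRect(c))+[220,130]: print("lid",q,onz("top",*q,.052))
m=cv2.inRange(im[130:250,350:450],(0,0,0),(45,45,45));c=max(cv2.findContours(m,0,2)[0],key=cv2.contourArea)
P=[onz("top",*q,.004) for q in cv2.boxPoints(cv2.minAreaRect(cv2.convexHull(c)))+[350,130]];print("mat",np.array(P),np.mean(P,0))
# scoop rim corners eyeballed in crop c1
for q in ((600,128),(722,98),(757,258),(637,290)): print("scoop",onz("top",230+q[0]/3.81,140+q[1]/3.81,.04))
E
```

```text
bail [ 0.545 -0.279  0.101] reproj [ 0.834 -2.178] [-3.436  0.647]
bail [ 0.576 -0.406  0.117] reproj [ 0.402 -0.901] [-1.613  0.306]
[ 0.561 -0.342  0.109] 0.13161482048706563 103.54687628618312
lidbar [ 0.604 -0.01   0.094] reproj [ 0.041 -0.123] [-0.156  0.033]
lidbar [ 0.498 -0.012  0.097] reproj [ 0.253 -0.886] [-1.13   0.207]
[ 0.551 -0.011  0.095] 0.10597559135444873
lid [294. 216.] [0.451 0.089 0.052]
lid [309. 216.] [0.452 0.033 0.052]
lid [309. 228.] [0.407 0.032 0.052]
lid [294. 228.] [0.406 0.088 0.052]
mat [[ 0.631 -0.21   0.004]
 [ 0.693 -0.397  0.004]
 [ 0.486 -0.458  0.004]
 [ 0.426 -0.273  0.004]] [ 0.559 -0.334  0.004]
scoop [ 0.623 -0.265  0.04 ]
scoop [ 0.657 -0.39   0.04 ]
scoop [ 0.494 -0.423  0.04 ]
scoop [ 0.46  -0.302  0.04 ]
```

```bash
python3 - <<'E'
from h import *
b=(385+80,240); print("bottle top",onz("top",486,236,.3), "lidcorner", [onz("top",230+a/3.81,140+c/3.81,.05) for a,c in((52,55),(302,42),(306,345),(48,345))])
go((.551,-.011,.30),0)
E
```

```text
bottle top [ 0.376 -0.534  0.3  ] lidcorner [array([0.685, 0.29 , 0.05 ]), array([0.703, 0.037, 0.05 ]), array([0.398, 0.026, 0.05 ]), array([0.393, 0.28 , 0.05 ])]
now [ 0.134 -0.585  0.222] F [-0.249 -0.218  0.626] w 0.0881 g 0.0 t 0.1
turn [-0.021  0.001  3.219] shift before turn [10.693 -9.327 -1.55 ] after turn [  8.346 -11.474  -1.564]
```

```bash
python3 -m inch '[[0,0,-0.5,0,0,0.8,0.4],[0,0,-0.5,0,0,0.8,0.4],[0,0,-0.5,0,0,0.8,0.4],[0,0,0,0,0,0.8,0.4],[0.46,-0.64,0,0,0,0,0.4],[0.46,-0.64,0,0,0,0,0.4],[0.46,-0.64,0,0,0,0,0.4],[0.46,-0.64,0,0,0,0,0.4],[0.46,-0.64,0,0,0,0,0.4],[0.46,-0.64,0,0,0,0,0.4]]'; python3 -m inch '[[0.46,-0.64,0,0,0,0,0.4],[0.46,-0.64,0,0,0,0,0.4],[0.46,-0.64,0,0,0,0,0.4],[0.46,-0.64,0,0,0,0,0.4],[0.46,-0.64,0,0,0,0,0.4],[0.46,-0.64,0,0,0,0,0.4],[0.46,-0.64,0,0,0,0,0.4],[0.46,-0.64,0,0,0,0,0.4],[0.46,-0.64,0,0,0,0,0.4],[0,0,0,0,0,0,0.4],[0,0,0,0,0,0,0.4]]'
python3 - <<'E'
from h import *
snap("wrist","w1.png"); go((.551,-.011,.30),0)
E
```

```text
time_s: 1.15
ee_pos: [0.2721, -0.3913, 0.2973]
eef_rot: [-3.141, -0.002, 0.0]
ft_force: [0.5, -0.0, -1.0]
width: 0.0349
grasp_force: 0.0
time_s: 2.25
ee_pos: [0.4781, -0.1039, 0.2971]
eef_rot: [3.142, 0.005, -0.002]
ft_force: [-0.4, -1.2, -0.1]
width: 0.0351
grasp_force: 0.0
now [ 0.478 -0.105  0.297] F [-0.896 -0.022 -0.345] w 0.0354 g 0.0 t 2.3
turn [0.003 0.011 0.026] shift before turn [ 1.467 -1.87  -0.054] after turn [ 1.463 -1.873 -0.052]
```

View pics/w1.png

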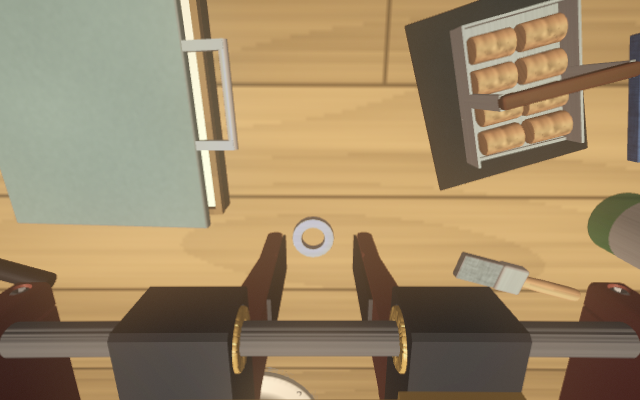

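```bash
python3 -m inch '[[0.49,-0.6,0,0,0,0,0.4],[0.49,-0.6,0,0,0,0,0.4],[0.49,-0.6,0,0,0,0,0.4],[0,0,0,0,0,0,0.4],[0,0,0,0,0,0,0.4]]'
python3 - <<'E'
from h import *
snap("wrist","w2.png"); go((.551,-.011,.30),0)
E
```

```text
time_s: 2.8
ee_pos: [0.5512, -0.0153, 0.2973]
eef_rot: [3.141, 0.001, -0.002]
ft_force: [-0.5, -0.1, 0.6]
width: 0.0349
grasp_force: 0.0
now [ 0.551 -0.016  0.298] F [-0.604  0.402 -0.712] w 0.0348 g 0.0 t 2.9
turn [ 0.008  0.004 -0.001] shift before turn [ 0.    -0.095 -0.045] after turn [ 0.    -0.095 -0.045]
```

View pics/w2.png

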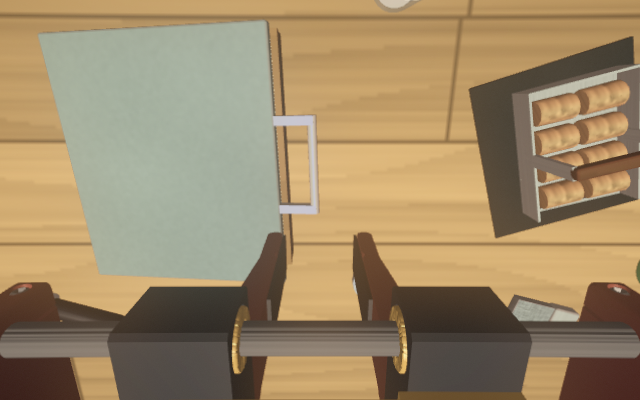

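```bash
python3 - <<'E'
from h import *
o1,o2=[json.load(open(f"pics/w{i}.png.json")) for i in(1,2)]
def t(n,a,b,):
    p=tri(ray("wrist",*a,o1),ray("wrist",*b,o2));print(n,p,proj("wrist",p,o1)-a,proj("wrist",p,o2)-b);return p
a=t("bar",(223,45),(312,120));b=t("bar",(231,145),(315,209));print((a+b)/2)
t("lidcorner",(208,227),(281,282));t("boxrim corner",(223,211),(291,262))
t("bail L",(505,102),(577,173)); t("mouthL",(477,166),(538,220))
for q in ((41,34),(267,21),(281,282),(99,273)): print(onz("wrist",*q,.06,o2))
E
```

```text
bar [ 0.602 -0.008  0.091] [ 0.11  -0.154] [-0.11   0.138]
bar [ 0.504 -0.01   0.099] [ 0.364 -0.465] [-0.335  0.443]
[ 0.553 -0.009  0.095]
lidcorner [0.398 0.032 0.076] [-0.891  1.057] [ 0.769 -1.06 ]
boxrim corner [0.407 0.023 0.04 ] [-0.402  0.492] [ 0.357 -0.488]
bail L [ 0.548 -0.289  0.108] [-0.174  0.146] [ 0.184 -0.118]
mouthL [ 0.47  -0.3    0.046] [ 0.311 -0.283] [-0.32   0.249]
[0.688 0.281 0.06 ]
[0.703 0.04  0.06 ]
[0.387 0.036 0.06 ]
[0.401 0.275 0.06 ]
```

```bash
python3 -m inch '[[0.04,-0.14,0.5,0,0,-0.37,0.4],[0,0,0.8,0,0,0,0.4],[0,0,0.8,0,0,0,0.4],[0,0,0.8,0,0,0,0.4],[0,0,0.8,0,0,0,0.4],[0,0,0.7,0,0,0,0.4],[0,0,0,0,0,0,0.4],[0,0,0,0,0,0,0],[0,0,0,0,0,0,0],[0,0,0,0,0,0,0],[0,0,0,0,0,0,0]]' 12
python3 - <<'E'
from h import *
go((.553,-.009,.077))
o=get_obs();p=np.array(o["ee_pos"])+[0,0,.019];r=.2961;print(p)
b0=np.arcsin((p[2]-.0435)/r);print("theta0",np.degrees(b0)-1.16)
bs=np.linspace(b0,np.radians(111.2),22);y=-r*np.cos(bs);z=r*np.sin(bs)
print(np.c_[-np.diff(y),-np.diff(z)].round(4)/.05)
E
```

```text
time_s: 3.95
ee_pos: [0.5547, -0.0083, 0.08]
eef_rot: [3.139, 0.042, 0.006]
ft_force: [1.3, -3.2, 2.0]
width: 0.0094
grasp_force: 12.0
now [ 0.555 -0.008  0.08 ] F [ 1.256 -3.23   1.981] w 0.0094 g 12.0 t 4.0
turn [ 0.03  -0.058 -0.   ] shift before turn [-0.035  0.012  0.061] after turn [-0.035  0.012  0.061]
[ 0.555 -0.008  0.099]
theta0 9.650495117466669
[[-0.112 -0.48 ]
 [-0.152 -0.47 ]
 [-0.192 -0.456]
 [-0.228 -0.438]
 [-0.264 -0.418]
 [-0.298 -0.394]
 [-0.33  -0.368]
 [-0.36  -0.338]
 [-0.386 -0.308]
 [-0.41  -0.274]
 [-0.432 -0.24 ]
 [-0.45  -0.202]
 [-0.466 -0.164]
 [-0.478 -0.124]
 [-0.486 -0.084]
 [-0.492 -0.044]
 [-0.494 -0.002]
 [-0.492  0.038]
 [-0.488  0.08 ]
 [-0.48   0.12 ]
 [-0.468  0.16 ]]
```

```bash
python3 -m inch '[[0,-0.11,-0.48,0,0,0,0],[0,-0.15,-0.47,0,0,0,0],[0,-0.19,-0.46,0,0,0,0],[0,-0.23,-0.44,0,0,0,0],[0,-0.26,-0.42,0,0,0,0],[0,-0.3,-0.39,0,0,0,0],[0,-0.33,-0.37,0,0,0,0],[0,-0.36,-0.34,0,0,0,0],[0,-0.39,-0.31,0,0,0,0],[0,-0.41,-0.27,0,0,0,0],[0,-0.43,-0.24,0,0,0,0],[0,0,0,0,0,0,0]]' 12
python3 - <<'E'
from h import *
go((.555,-.008,.08))
o=get_obs();p=np.array(o["ee_pos"])+[0,0,.019];print("angles",np.degrees(np.arctan2(p[2]-.0435,.2845-p[1]))-1.16,np.hypot(p[2]-.0435,.2845-p[1]))
E
```

```text
time_s: 5.15
ee_pos: [0.5508, 0.1507, 0.2953]
eef_rot: [3.141, 0.042, 0.022]
ft_force: [1.1, -7.2, 17.3]
width: 0.0098
grasp_force: 12.0
now [0.551 0.151 0.295] F [ 1.117 -7.248 17.299] w 0.0098 g 12.0 t 5.2
turn [ 0.006 -0.198 -0.   ] shift before turn [-0.059  3.173  4.307] after turn [0.001 3.175 4.306]
angles 62.546381952569725 0.3020782764349607
```

```bash
python3 -m inch '[[0,0,-0.12,0,0,0,0],[0,-0.45,-0.21,0,0,0,0],[0,-0.47,-0.17,0,0,0,0],[0,-0.48,-0.13,0,0,0,0],[0,-0.49,-0.09,0,0,0,0],[0,-0.49,-0.05,0,0,0,0],[0,-0.5,0,0,0,0,0],[0,-0.5,0.04,0,0,0,0],[0,-0.49,0.08,0,0,0,0],[0,-0.48,0.12,0,0,0,0],[0,-0.47,0.16,0,0,0,0],[0,0,0,0,0,0,0]]' 12
python3 - <<'E'
from h import *
go((.551,.3916,.307))
E
```

```text
time_s: 6.35
ee_pos: [0.5416, 0.395, 0.3051]
eef_rot: [-3.139, -0.05, 0.001]
ft_force: [-1.0, 2.4, 0.2]
width: 0.0097
grasp_force: 12.0
now [0.542 0.395 0.305] F [-1.025  2.411  0.227] w 0.0097 g 12.0 t 6.3
turn [-0.032  0.009 -0.   ] shift before turn [ 0.185  0.073 -0.039] after turn [ 0.185  0.073 -0.039]
```

```bash
python3 -m inch '[[0,0,0,0,0,0,0.4],[0,0,0,0,0,0,0.4],[0,0,0,0,0,0,0.4],[0,0,-0.5,0,0,0,0.4],[0,0,-0.8,0,0,0,0.4],[0,0,-0.5,0,0,0,0.4],[0,0.5,0,0,0,0,0.6],[0,0.9,0,0,0,0,0.6],[0,0.9,0,0,0,0,0.6],[0,0.9,0,0,0,0,0.6],[0,0.9,0,0,0,0,0.6],[0,0.9,0,0,0,0,0.6]]'; python3 -m inch '[[-0.1,0.9,0,0,0,0,0.6],[-0.1,0.9,0,0,0,0,0.6],[-0.1,0.9,0,0,0,0,0.6],[-0.1,0.9,0,0,0,0,0.6],[-0.1,0.9,0.1,0,0,0,0.6],[-0.1,0.9,0.2,0,0,0,0.6],[0,0.9,0.3,0,0,0,0.6],[0,0.9,0.3,0,0,0,0.6],[0,0.9,0.3,0,0,0,0.6],[0,0,0.3,0,0,0,0.6],[0,0,0.3,0,0,0,0.6],[0,0,0,0,0,0,0.6]]'
python3 - <<'E'
from h import *
snap("wrist","w3.png");snap("side","s3.png"); go((.49,-.37,.30))
E
python3 -m inch '[[0,0.6,0,0,0,0,0.6],[0,0.6,0,0,0,0,0.6],[0,0.5,0,0,0,0,0.6],[0,0,0,0,0,0,0.6],[0,0,0,0,0,0,0.6]]'
python3 - <<'E'
from h import *
snap("wrist","w4.png")
a=cv2.imread("pics/w3.png");b=cv2.imread("pics/w4.png");s=cv2.imread("pics/s3.png")
cv2.imwrite("pics/c3.png",np.vstack([np.hstack([a[:240,100:500],b[:240,100:500]]),cv2.resize(s[40:340,120:520],(480,360))[:,:480] if 0 else np.hstack([s[60:360,100:500],cv2.resize(s[100:250,250:450],(400,300))])]))
E
```

```text
time_s: 7.55
ee_pos: [0.5489, 0.1391, 0.3961]
eef_rot: [3.141, 0.041, 0.001]
ft_force: [0.4, 0.2, -0.4]
width: 0.0527
grasp_force: 0.0
time_s: 8.75
ee_pos: [0.5292, -0.2648, 0.3031]
eef_rot: [-3.139, -0.04, 0.006]
ft_force: [0.0, 0.1, -0.6]
width: 0.0525
grasp_force: 0.0
now [ 0.53  -0.264  0.306] F [0.149 0.375 0.628] w 0.0525 g 0.0 t 8.8
turn [0.001 0.001 0.   ] shift before turn [-0.855  2.093  0.123] after turn [-0.855  2.093  0.122]
time_s: 9.35
ee_pos: [0.5328, -0.3489, 0.3066]
eef_rot: [3.141, 0.042, 0.002]
ft_force: [0.4, -0.1, 0.5]
width: 0.0527
grasp_force: 0.0
```

View pics/c3.png

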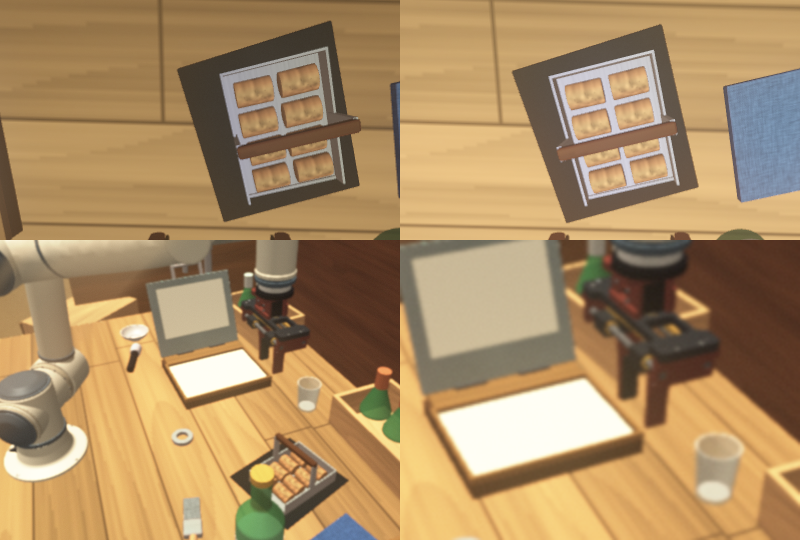

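```bash
python3 - <<'E'
from h import *
E=[]
for n in (3,4):
    im=cv2.imread(f"pics/w{n}.png");o=json.load(open(f"pics/w{n}.png.json"));hsv=cv2.cvtColor(im,cv2.COLOR_BGR2HSV)
    m=cv2.inRange(hsv,(0,90,40),(14,255,135));m[200:]=0
    c=max(cv2.findContours(cv2.morphologyEx(m,cv2.MORPH_OPEN,np.ones((3,3))),0,2)[0],key=cv2.contourArea)
    (cx,cy),wh,a=cv2.minAreaRect(c);b=cv2.boxPoints(((cx,cy),wh,a));b=b[np.argsort(b[:,0])]
    E.append((o,b[:2].mean(0),b[2:].mean(0),(cx,cy)));print(wh,a,b.tolist())
P=[tri(ray("wrist",*E[0][k],E[0][0]),ray("wrist",*E[1][k],E[1][0])) for k in(1,2,3)]
print(np.array(P),np.linalg.norm(P[0]-P[1]),np.degrees(np.arctan2(*(P[0]-P[1])[1::-1]))-90)
o=E[1][0]
L=[onz("wrist",*q,.04,o) for q in((253,76),(353,51),(377,186),(287,200))];print("scoop top corners",np.array(L))
go(P[2]-[0,0,.02],np.radians(13.5))
# tray floor from side
s=cv2.imread("pics/s3.png");m=cv2.inRange(s,(215,225,225),(255,255,255))
c=max(cv2.findContours(m,0,2)[0],key=cv2.contourArea);h=cv2.convexHull(c);q=cv2.approxPolyDP(h,6,True)[:,0];print(cv2.contourArea(c),q.tolist(),np.array([onz("side",*a,.03) for a in q.astype(float)]))
E
```

```text
(106.0, 51.0) 90.0 [[588.0, 0.0], [588.0, 106.0], [639.0, 0.0], [639.0, 106.0]]
(55.419715881347656, 119.17182159423828) 11.659292221069336 [[517.0360107421875, 105.59474182128906], [541.11962890625, -11.118165016174316], [571.312255859375, 116.79459381103516], [595.3958740234375, 0.08168792724609375]]
[[ 0.675 -0.645 -0.06 ]
 [ 0.678 -0.791 -0.148]
 [ 0.677 -0.716 -0.106]] 0.1701460829635636 1.27268728853781
scoop top corners [[ 0.629 -0.267  0.04 ]
 [ 0.659 -0.385  0.04 ]
 [ 0.496 -0.426  0.04 ]
 [ 0.474 -0.308  0.04 ]]
now [ 0.533 -0.348  0.307] F [ 0.576 -0.079 -0.258] w 0.0527 g 0.0 t 9.4
turn [ 0.008 -0.017 -2.977] shift before turn [2.659 7.422 8.655] after turn [1.079 7.817 8.648]
2414.0 [[364, 195], [287, 216], [270, 188], [342, 170]] [[0.687 0.064 0.03 ]
 [0.419 0.053 0.03 ]
 [0.412 0.226 0.03 ]
 [0.685 0.239 0.03 ]]
```

```bash
python3 - <<'E'
from h import *
E=[]
for n,x0,y0 in ((3,325,110),(4,245,110)):
    im=cv2.imread(f"pics/w{n}.png")[y0:172,x0:x0+150];o=json.load(open(f"pics/w{n}.png.json"));hsv=cv2.cvtColor(im,cv2.COLOR_BGR2HSV)
    m=cv2.inRange(hsv,(0,90,30),(16,255,150))
    c=max(cv2.findContours(cv2.morphologyEx(m,cv2.MORPH_OPEN,np.ones((3,3))),0,2)[0],key=cv2.contourArea)
    (cx,cy),wh,a=cv2.minAreaRect(c);b=cv2.boxPoints(((cx,cy),wh,a))+[x0,y0];b=b[np.argsort(b[:,0])]
    E.append((o,b[:2].mean(0),b[2:].mean(0),(cx+x0,cy+y0)));print(wh,a,b.tolist())
P=[tri(ray("wrist",*E[0][k],E[0][0]),ray("wrist",*E[1][k],E[1][0])) for k in(1,2,3)]
print(np.array(P),np.linalg.norm(P[0]-P[1]),np.degrees(np.arctan2(*(P[0]-P[1])[1::-1]))-90)
go(P[2]-[0,0,.017],np.radians(13.5))
E
```

```text
(16.760038375854492, 126.33716583251953) 76.4295654296875 [[335.78990650177, 144.84381866455078], [339.7224884033203, 161.13595581054688], [458.6000213623047, 115.19999885559082], [462.53260803222656, 131.49213409423828]]
(14.028656959533691, 122.70781707763672) 76.75948333740234 [[255.36065196990967, 148.03278350830078], [258.5737609863281, 161.68851470947266], [374.8065490722656, 119.92786979675293], [378.0196533203125, 133.58360290527344]]
[[ 0.548 -0.283  0.117]
 [ 0.581 -0.407  0.115]
 [ 0.565 -0.346  0.117]] 0.1277213387580115 14.778836836275985
now [ 0.533 -0.348  0.307] F [ 0.576 -0.079 -0.258] w 0.0527 g 0.0 t 9.4
turn [ 0.008 -0.017 -2.977] shift before turn [ 0.636 -0.04   4.145] after turn [0.635 0.095 4.144]
```

```bash
python3 - <<'E'
from h import *
print(get_obs()["q"])
go((.5645,-.345,.090),np.radians(14+90));go((.5645,-.345,.090),np.radians(14-90))
E
```

```text
[-0.633  0.23   0.926  0.     1.984  0.911]
now [ 0.533 -0.348  0.307] F [ 0.576 -0.079 -0.258] w 0.0527 g 0.0 t 9.4
turn [  0.021  -0.007 -25.602] shift before turn [ 0.628 -0.051  4.336] after turn [-0.088  0.629  4.335]
now [ 0.533 -0.348  0.307] F [ 0.576 -0.079 -0.258] w 0.0527 g 0.0 t 9.4
turn [-0.006 -0.019 19.398] shift before turn [ 0.628 -0.051  4.336] after turn [ 0.088 -0.629  4.335]
```

```bash
T='[0,0,0,0,0,-1,0.6]'; python3 -m inch '[[0,0,0,0,0,-1,0.6],[0,0,0,0,0,-1,0.6],[0,0,0,0,0,-1,0.6],[0,0,0,0,0,-1,0.6],[0,0,0,0,0,-1,0.6],[0,0,0,0,0,-1,0.6],[0,0,0,0,0,-1,0.6],[0,0,0,0,0,-1,0.6],[0,0,0,0,0,-1,0.6],[0,0,0,0,0,-1,0.6],[0,0,0,0,0,-1,0.6],[0,0,0,0,0,-1,0.6]]' >/dev/null; python3 -m inch '[[0,0,0,0,0,-1,0.6],[0,0,0,0,0,-1,0.6],[0,0,0,0,0,-1,0.6],[0,0,0,0,0,-1,0.6],[0,0,0,0,0,-1,0.6],[0,0,0,0,0,-1,0.6],[0,0,0,0,0,-1,0.6],[0,0,0,0,0,-1,0.6],[0,0,0,0,0,-1,0.6],[0,0,0,0,0,-1,0.6],[0,0,0,0,0,-1,0.6],[0,0,0,0,0,-1,0.6]]'  >/dev/null; python3 -m inch '[[0,0,0,0,0,-0.8,0.6],[0,0,0,0,0,-0.8,0.6],[-0.09,0.63,0,0,0,0,0.6],[0,0,0.8,0,0,0,0.6],[0,0,0.8,0,0,0,0.6],[0,0,0,0,0,0,0.6],[0,0,0,0,0,0,0.6]]'
python3 - <<'E'
from h import *
snap("wrist","w5.png");print(get_obs()["q"]);go((.5645,-.345,.090),np.radians(14+90))
E
```

```text
time_s: 12.5
ee_pos: [0.5643, -0.3446, 0.2263]
eef_rot: [-1.933, -2.475, -0.0]
ft_force: [-0.5, -1.0, 1.2]
width: 0.0525
grasp_force: 0.0
[-0.6    0.262  1.029  0.     1.847 -0.845]
now [ 0.565 -0.345  0.229] F [0.146 0.111 1.052] w 0.0532 g 0.0 t 12.6
turn [0.035 0.037 0.002] shift before turn [ 0.016 -0.013  2.779] after turn [ 0.008 -0.006  2.779]
```

View pics/w5.png

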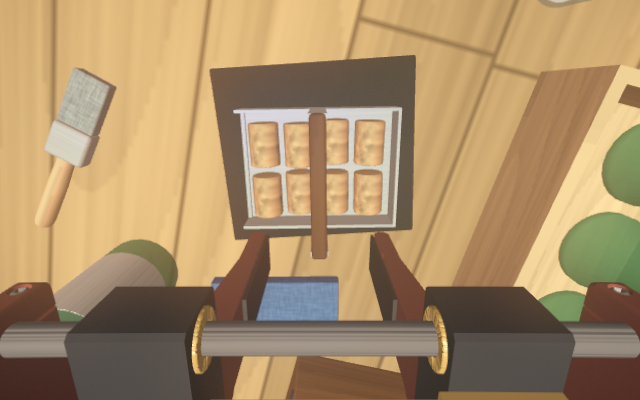

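```bash
python3 -m inch '[[0,0,0.7,0,0,0,0.6],[0,0,0.7,0,0,0,0.6],[0,0,0.7,0,0,0,0.6],[0,0,0.66,0,0,0,0.6],[0,0,0,0,0,0,0.6],[0,0,0,0,0,0,0],[0,0,0,0,0,0,0],[0,0,0,0,0,0,0],[0,0,0,0,0,0,0],[0,0,0,0,0,0,0]]' 50; python3 - <<'E'
from h import *
go((.5645,-.345,.090),np.radians(14+90)); print(get_obs()["eef_rot"],get_obs()["q"])
E
python3 -m inch '[[0,0,-0.1,0,0,0,0],[0,0,-0.3,0,0,0,0],[0,0,-0.5,0,0,0,0],[0,0,-0.5,0,0,0,0],[0,0,-0.5,0,0,0,0],[0,0,-0.5,0,0,0,0],[0,0,-0.3,0,0,0,0],[0,0,-0.3,0,0,0,0],[0,0,0,0,0,0,0],[0,0,0,0,0,0,0]]' 50
python3 - <<'E'
from h import *
# plan: bar centre for lip at x .45+, tray centre line
go((.47,.118,.28),np.radians(104))
E
```

```text
time_s: 13.55
ee_pos: [0.5647, -0.346, 0.0888]
eef_rot: [1.934, 2.474, -0.0]
ft_force: [-3.6, -1.2, 3.6]
width: 0.0162
grasp_force: 2.6
now [ 0.565 -0.346  0.089] F [-3.599 -1.166  3.622] w 0.0162 g 2.6 t 13.6
turn [ 0.012  0.016 -0.01 ] shift before turn [ 0.021  0.001 -0.025] after turn [ 0.021  0.001 -0.025]
[ 1.934  2.474 -0.   ] [-0.601  0.27   1.267 -0.     1.603 -0.845]
time_s: 14.55
ee_pos: [0.5644, -0.3458, 0.2378]
eef_rot: [1.935, 2.475, 0.0]
ft_force: [-0.1, -0.1, -3.9]
width: 0.0137
grasp_force: 50.0
now [ 0.564 -0.346  0.238] F [-0.084 -0.06  -3.893] w 0.0137 g 50.0 t 14.6
turn [ 0.004  0.004 -0.01 ] shift before turn [ 9.458  0.405 -0.846] after turn [ 9.458  0.411 -0.844]
```

```bash
python3 -m inch '[[0.3,0.03,-0.04,0,0,0,0],[0.6,0.05,-0.04,0,0,0,0],[0.8,0.08,-0.04,0,0,0,0],[0.9,0.08,-0.04,0,0,0,0],[0.9,0.08,-0.04,0,0,0,0],[0.9,0.08,-0.04,0,0,0,0],[0.9,0.08,-0.04,0,0,0,0],[0.9,0.08,-0.04,0,0,0,0],[0.9,0.08,-0.04,0,0,0,0],[0.9,0.08,-0.04,0,0,0,0],[0.7,0.08,-0.04,0,0,0,0],[0.5,0.05,0,0,0,0,0]]'>/dev/null; python3 -m inch '[[0.2,0.02,0,0,0,0,0],[0,0,0,0,0,0,0],[0,0,0,-0.5,0,0,0],[0,0,0,-0.7,0,0,0],[0,0,0,-0.7,0,0,0],[0,0,0,-0.7,0,0,0],[0,0,0,-0.7,0,0,0],[0,0,0,-0.7,0,0,0],[0,0,0,-0.7,0,0,0],[0,0,0,-0.7,0,0,0],[0,0,0,-0.5,0,0,0],[0,0,0,0,0,0,0]]'
cat >> h.py <<'E'
def lip(o=None):
    o=o or get_obs();M=R.from_rotvec(o["eef_rot"]).as_matrix();P=np.array(o["ee_pos"])-.019*M[:,2]
    t=np.degrees(np.arcsin(np.hypot(*M[:2,2])));l=P-.084*M[:,1]+.105*M[:,2]
    print("tcp",o["ee_pos"],"bar",P,"tilt %.1f"%t,"lip",l,"q",o["q"],"F",o["ft_force"],"w",o["width"]);return M,l
E
python3 -c "
from h import *
lip()"
```

```text
time_s: 16.95
ee_pos: [0.4924, 0.1192, 0.2588]
eef_rot: [1.758, 2.244, 0.467]
ft_force: [0.8, 0.2, -3.8]
width: 0.0135
grasp_force: 50.0
tcp [0.492 0.119 0.259] bar [0.485 0.117 0.276] tilt 23.5 lip [0.451 0.109 0.146] q [ 0.144 -0.541  1.758  0.038  1.515 -0.092] F [ 0.789  0.188 -3.759] w 0.013513016408719481
```

```bash
python3 - <<'E'
from h import *
M,l=lip();o=get_obs();b=np.array(o["ee_pos"])-.019*M[:,2]
print(M.T@(np.array([.525,.134,.187])-b)/.05)
E
```

```text
tcp [0.492 0.119 0.259] bar [0.485 0.117 0.276] tilt 23.5 lip [0.451 0.109 0.146] q [ 0.144 -0.541  1.758  0.038  1.515 -0.092] F [ 0.789  0.188 -3.759] w 0.013513016408719481
[0.132 0.073 1.978]
```

```bash
python3 -m inch '[[0.03,0.01,0.3,0,0,0,0],[0.03,0.01,0.4,0,0,0,0],[0.03,0.01,0.4,0,0,0,0],[0.03,0.02,0.4,0,0,0,0],[0.01,0.02,0.3,0,0,0,0],[0,0,0.18,-0.2,0,0,0],[0,0,0,-0.4,0,0,0],[0,0,0,-0.6,0,0,0],[0,0,0,-0.6,0,0,0],[0,0,0,-0.6,0,0,0],[0,0,0,-0.3,0,0,0],[0,0,0,0,0,0,0]]'
python3 -c "
from h import *
lip();snap('side','s6.png')
s=cv2.imread('pics/s6.png');cv2.imwrite('pics/c6.png',cv2.resize(s[90:270,200:440],(640,480)))"
```

```text
time_s: 18.15
ee_pos: [0.5329, 0.1373, 0.1704]
eef_rot: [1.66, 2.123, 0.658]
ft_force: [-0.0, -0.0, -2.1]
width: 0.0138
grasp_force: 50.0
tcp [0.533 0.137 0.17 ] bar [0.522 0.135 0.186] tilt 34.4 lip [0.513 0.132 0.052] q [ 0.16  -0.618  2.021  0.051  1.139 -0.09 ] F [-0.01  -0.034 -2.09 ] w 0.013801868616764383
```

View pics/c6.png

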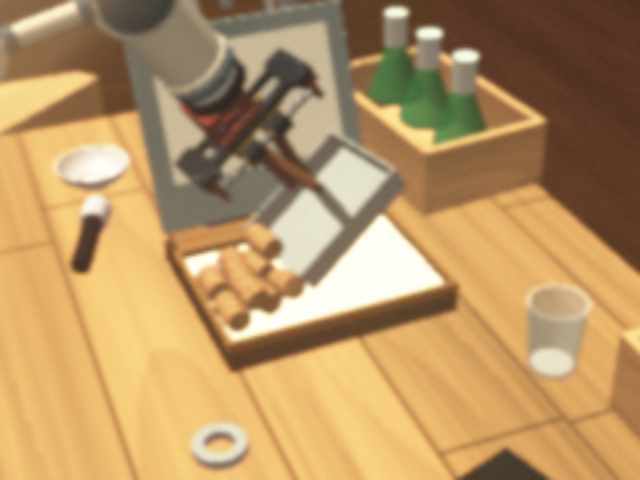

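```bash
python3 -m inch '[[0,0.1,0,0,0,0,0],[0,0.2,0,0,0,0,0],[0,0.3,0,0,0,0,0],[0,0.4,0,0,0,0,0],[0,0.5,0,0,0,0,0],[0,0.5,0,0,0,0,0],[0,0.4,0,0,0,0,0],[0,0,-0.4,0,0,0,0],[0,0,-0.6,0,0,0,0],[0,0,0,0,0,0,0],[0,0,0,0,0,0,0]]'
python3 -c "
from h import *
lip();snap('side','s7.png');snap('top','t7.png')
s=cv2.imread('pics/s7.png');t=cv2.imread('pics/t7.png');cv2.imwrite('pics/c7.png',np.hstack([cv2.resize(s[110:260,220:380],(426,400)),cv2.resize(t[130:260,230:350],(369,400))]))"
```

```text
time_s: 19.3
ee_pos: [0.6028, 0.1547, 0.2805]
eef_rot: [1.66, 2.123, 0.659]
ft_force: [-0.6, -0.5, -3.0]
width: 0.0134
grasp_force: 50.0
tcp [0.603 0.155 0.281] bar [0.592 0.152 0.296] tilt 34.5 lip [0.583 0.15  0.162] q [ 0.175 -0.385  1.667  0.041  1.258 -0.069] F [-0.625 -0.457 -3.022] w 0.013418508191376714
```

View pics/c7.png

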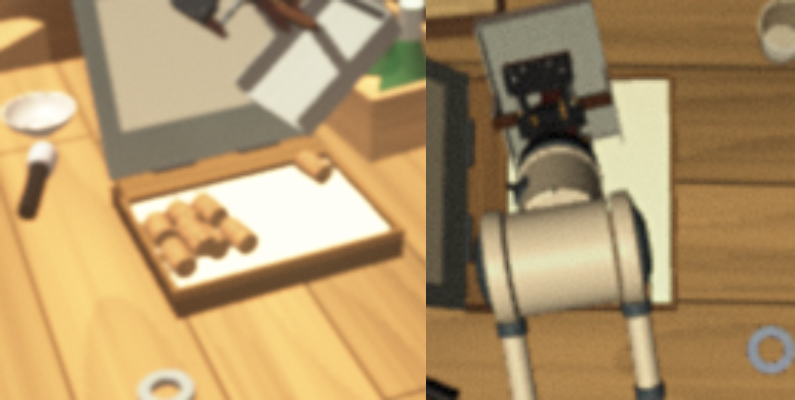

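```bash
python3 -m inch '[[0,0,0,0.7,0,0,0],[0,0,0,0.8,0,0,0],[0,0,0,0.8,0,0,0],[0,0,0,0.8,0,0,0],[0,0,0,0.8,0,0,0],[0,0,0,0.8,0,0,0],[0,0,0,0.8,0,0,0],[0,0,0,0.8,0,0,0],[0,0,0,0.8,0,0,0],[0,0,0,0.8,0,0,0],[0,0,0,0.7,0,0,0],[0,0,0,0,0,0,0]]'
python3 -c "
from h import *
go((.5647,-.346,.089),np.radians(104))"
```

```text
time_s: 20.6
ee_pos: [0.6031, 0.1548, 0.2762]
eef_rot: [-1.933, -2.473, 0.005]
ft_force: [-0.0, -0.1, -3.2]
width: 0.0138
grasp_force: 50.0
now [0.603 0.155 0.276] F [-0.022 -0.093 -3.214] w 0.0138 g 50.0 t 20.6
turn [-0.059 -0.002 -0.01 ] shift before turn [-9.535 -3.146  3.754] after turn [-9.533 -3.168  3.743]
```

```bash
python3 -m inch '[[-0.4,-0.13,0,-0.06,0,0,0],[-0.7,-0.23,0,0,0,0,0],[-0.9,-0.3,0,0,0,0,0],[-0.9,-0.3,0,0,0,0,0],[-0.9,-0.3,0,0,0,0,0],[-0.9,-0.3,0,0,0,0,0],[-0.9,-0.3,0,0,0,0,0],[-0.9,-0.3,0,0,0,0,0],[-0.9,-0.3,0,0,0,0,0],[-0.9,-0.3,0,0,0,0,0],[-0.8,-0.26,0,0,0,0,0],[-0.43,-0.14,0,0,0,0,0]]'>/dev/null; python3 -m inch '[[0,0,0.4,0,0,0,0],[0,0,0.6,0,0,0,0],[0,0,0.6,0,0,0,0],[0,0,0.6,0,0,0,0],[0,0,0.5,0,0,0,0],[0,0,0.3,0,0,0,0],[0,0,0,0,0,0,0],[0,0,0,0,0,0,0]]'
python3 -c "
from h import *
go((.5647,-.346,.089),np.radians(104))"
```

```text
time_s: 22.6
ee_pos: [0.5644, -0.346, 0.1295]
eef_rot: [1.933, 2.472, 0.005]
ft_force: [-0.0, -0.1, -1.5]
width: 0.014
grasp_force: 50.0
now [ 0.564 -0.346  0.13 ] F [-0.008 -0.102 -1.541] w 0.0140 g 50.0 t 22.6
turn [ 0.072  0.013 -0.009] shift before turn [-0.     0.002  0.81 ] after turn [-0.001  0.006  0.81 ]
```

```bash
python3 -m inch '[[0,0,0.3,0.06,0,0,0],[0,0,0.25,0,0,0,0],[0,0,0.13,0,0,0,0],[0,0,0.07,0,0,0,0],[0,0,0.04,0,0,0,0],[0,0,0,0,0,0,0],[0,0,0,0,0,0,0.3],[0,0,0,0,0,0,0.3],[0,0,0,0,0,0,0.3],[0,0,0,0,0,0,0.3]]'
python3 -c "
from h import *
go((.5647,-.346,.089),np.radians(104))"
python3 -m inch '[[0,0,-0.2,0,0,0,0.3],[0,0,-0.5,0,0,0,0.4],[0,0,-0.8,0,0,0,0.4],[0,0,-0.8,0,0,0,0.4],[0,0,-0.8,0,0,0,0.4],[0,0,-0.8,0,0,0,0.4],[0,0,-0.5,0,0,0,0.4],[0,0,0,0,0,0,0.4]]'
python3 -c "
from h import *
go((.48,.14,.33),np.radians(2));go((.48,.14,.33),np.radians(92));print(get_obs()['q'])"
```

```text
time_s: 23.6
ee_pos: [0.5644, -0.346, 0.0899]
eef_rot: [1.934, 2.474, 0.0]
ft_force: [-0.2, 0.1, -0.4]
width: 0.0261
grasp_force: 0.0
now [ 0.564 -0.346  0.09 ] F [-0.247  0.068 -0.382] w 0.0261 g 0.0 t 23.6
turn [ 0.01   0.011 -0.01 ] shift before turn [-0.001  0.005  0.017] after turn [-0.001  0.005  0.017]
time_s: 24.4
ee_pos: [0.5647, -0.3462, 0.3159]
eef_rot: [1.929, 2.467, 0.001]
ft_force: [0.8, -0.4, 0.4]
width: 0.0349
grasp_force: 0.0
now [ 0.565 -0.346  0.316] F [ 0.831 -0.352  0.448] w 0.0349 g 0.0 t 24.4
turn [ 0.16  -0.007 25.49 ] shift before turn [ 9.844  0.704 -0.35 ] after turn [-1.354 -9.778 -0.282]
now [ 0.565 -0.346  0.316] F [ 0.831 -0.352  0.448] w 0.0349 g 0.0 t 24.4
turn [0.103 0.094 2.99 ] shift before turn [ 9.844  0.704 -0.35 ] after turn [ 9.778 -1.354 -0.282]
[-0.601  0.306  0.82  -0.     2.006 -0.845]
```

```bash
python3 -m inch '[[0.4,0.05,-0.05,0,0,0,0.4],[0.7,0.08,-0.05,0,0,0,0.4],[0.9,0.11,-0.05,0,0,0,0.4],[0.9,0.11,-0.05,0,0,0,0.4],[0.9,0.11,-0.05,0,0,0,0.4],[0.9,0.11,-0.05,0,0,0,0.4],[0.9,0.11,-0.05,0,0,0,0.4],[0.9,0.11,-0.05,0,0,0,0.4],[0.9,0.11,-0.05,0,0,0,0.4],[0.9,0.11,-0.05,0,0,0,0.4],[0.8,0.1,0,0,0,0,0.4],[0.5,0.05,0,0,0,0,0.4]]'>/dev/null; python3 -m inch '[[0,0,0,0,0,1,0.5],[0,0,0,0,0,1,0.5],[0,0,0,0,0,1,0.5],[0,0,0,0,0,1,0.5],[0,0,0,0,0,1,0.5],[0,0,0,0,0,1,0.5],[0,0,0,0,0,1,0.5],[0,0,0,0,0,1,0.5],[0,0,0,0,0,1,0.5],[0,0,0,0,0,1,0.5],[0,0,0,0,0,1,0.5],[0,0,0,0,0,1,0.5]]'  >/dev/null; python3 -m inch '[[0,0,0,0,0,1,0.5],[0,0,0,0,0,1,0.5],[0,0,0,0,0,1,0.5],[0,0,0,0,0,1,0.5],[0,0,0,0,0,1,0.5],[0,0,0,0,0,1,0.5],[0,0,0,0,0,1,0.5],[0,0,0,0,0,1,0.5],[0,0,0,0,0,1,0.5],[0,0,0,0,0,1,0.5],[0,0,0,0,0,1,0.5],[0,0,0,0,0,1,0.5]]' >/dev/null; python3 -m inch '[[0,0,0,0,0,0.8,0.5],[0,0,0,0,0,0.7,0.5],[0,0,0,0,0,0,0.5],[0,0,0,0,0,0,0.5]]'
python3 -c "
from h import *
go((.515,.14,.33),np.radians(2));snap('wrist','w8.png')"
```

```text
time_s: 28.4
ee_pos: [0.5045, 0.134, 0.3334]
eef_rot: [3.141, 0.056, -0.002]
ft_force: [0.2, -0.9, 0.5]
width: 0.0441
grasp_force: 0.0
now [0.504 0.134 0.333] F [ 0.224 -0.932  0.47 ] w 0.0441 g 0.0 t 28.4
turn [0.003 0.018 0.009] shift before turn [ 0.214 -0.113  0.067] after turn [ 0.214 -0.114  0.067]
```

View pics/w8.png

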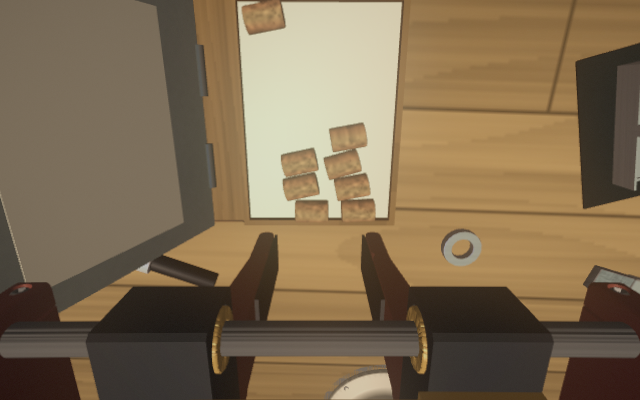

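```bash
python3 -m inch '[[0.4,0,0,0,0,0,0.6],[0.5,0,0,0,0,0,0.6],[0,0,0,0,0,0,0.6],[0,0,0,0,0,0,0.6]]' >/dev/null
cat >> h.py <<'E'
def tray(im):
    m=cv2.inRange(im,(150,150,120),(255,255,255));m[:,:200]=0;m[235:]=0;m[:,430:]=0
    c=max(cv2.findContours(m,0,2)[0],key=cv2.contourArea);return cv2.convexHull(c)
def corks(im,o,z=.046):
    "im BGR; list of (centre px, world centre, axis yaw deg, contour px size)"
    H=tray(im);k=np.zeros(im.shape[:2],np.uint8);cv2.fillConvexPoly(k,H,255);k=cv2.dilate(k,np.ones((7,7)))
    s=cv2.cvtColor(im,cv2.COLOR_BGR2HSV);m=cv2.inRange(s,(0,85,30),(30,255,235))&k
    m=cv2.morphologyEx(m,cv2.MORPH_CLOSE,np.ones((5,5)))
    m=cv2.morphologyEx(m,cv2.MORPH_OPEN,np.ones((9,9)));out=[]
    for c in cv2.findContours(m,0,2)[0]:
        if cv2.contourArea(c)<200: continue
        r=cv2.minAreaRect(c);b=cv2.boxPoints(r);e=sorted([(np.linalg.norm(b[i]-b[i-1]),i) for i in(0,1)])[1][1];d=b[e]-b[e-1]
        p=onz("wrist",*r[0],z,o);w=onz("wrist",*(np.array(r[0])+d/2),z,o)-onz("wrist",*(np.array(r[0])-d/2),z,o)
        out.append((r[0],p,(np.degrees(np.arctan2(w[1],w[0]))%180),np.linalg.norm(w),min(r[1])))
    return sorted(out,key=lambda t:-t[1][0]),H
E
python3 - <<'E'
from h import *
snap("wrist","w9.png")
for n in(8,9):
    im=cv2.imread(f"pics/w{n}.png");o=json.load(open(f"pics/w{n}.png.json"));c,H=corks(im,o)
    print(o["ee_pos"]); [print(np.round(t[0]),t[1],"yaw %.0f len %.3f px %.0f"%t[2:]) for t in c]
    q=cv2.approxPolyDP(H,6,True)[:,0].astype(float);print("floor",[(a.tolist(),onz("wrist",*a,.03,o).round(3).tolist()) for a in q])
E
```

```text
[0.504499544251448, 0.1339514387013306, 0.3333525117525387]
[263.  16.] [0.667 0.206 0.046] yaw 92 len 0.048 px 32
[348. 174.] [0.478 0.093 0.046] yaw 10 len 0.136 px 43
[303. 187.] [0.457 0.154 0.046] yaw 15 len 0.105 px 39
floor [([400.0, 3.0], [0.69, 0.042, 0.03]), ([386.0, 216.0], [0.413, 0.032, 0.03]), ([251.0, 216.0], [0.406, 0.23, 0.03]), ([238.0, 2.0], [0.684, 0.239, 0.03])]
[0.5495018574468465, 0.13546243612881076, 0.3334178585524721]
[264.  56.] [0.669 0.207 0.046] yaw 92 len 0.048 px 33
[346. 198.] [0.488 0.096 0.046] yaw 7 len 0.115 px 41
[300. 210.] [0.468 0.159 0.046] yaw 4 len 0.083 px 33
floor [([241.0, 42.0], [0.685, 0.238, 0.03]), ([398.0, 43.0], [0.691, 0.041, 0.03]), ([385.0, 231.0], [0.434, 0.033, 0.03]), ([252.0, 231.0], [0.427, 0.231, 0.03])]
```

```bash
cat >> h.py <<'E'
def ext(im,o,pts,hw=30,z=.046):
    "refine eyeballed centres by the mask's left and right ends at rows near them"
    s=cv2.cvtColor(im,cv2.COLOR_BGR2HSV);m=cv2.inRange(s,(0,85,30),(30,255,235));m=cv2.morphologyEx(m,cv2.MORPH_CLOSE,np.ones((3,3)));out=[]
    for u,v in pts:
        E=[]
        for r in range(v-6,v+7,2):
            row=m[r,u-hw:u+hw]>0;l=hw;rr=hw
            while l>0 and row[max(l-3,0):l].any(): l-=1
            while rr<2*hw-1 and row[rr+1:rr+4].any(): rr+=1
            E.append((r,u-hw+l,u-hw+rr))
        E=np.array(E,float);c=(E[:,1]+E[:,2])/2;L=np.median(E[:,2]-E[:,1]);k=np.polyfit(E[:,0],c,1)[0]
        p=onz("wrist",np.median(c),v,z,o);q=onz("wrist",np.median(c)+L/2,v,z,o);out.append(p)
        print((u,v),"c %.1f"%np.median(c),p,"len %.3f"%(2*np.linalg.norm(q-p)),"slope deg %.0f"%np.degrees(np.arctan(k)))
    return out
E
python3 - <<'E'
from h import *
im=cv2.imread("pics/w8.png");o=json.load(open("pics/w8.png.json"))
P=ext(im,o,[(348,137),(342,164),(352,187),(358,211),(299,162),(301,187),(312,211)])
b=cv2.imread("pics/w8.png")[110:230,240:400];cv2.imwrite("pics/c8.png",cv2.resize(b,(800,600),interpolation=cv2.INTER_CUBIC))
c=np.array([.548,.136]);a=np.radians(2);M=np.array([[np.cos(a),-np.sin(a)],[np.sin(a),np.cos(a)]])
for y in(-.05,.05): print([(c+M@[x,y]).round(3).tolist() for x in(.105,.035,-.035,-.105)])
go(np.append(P[0][:2],.10),np.radians(10))
E
```

```text
(348, 137) c 348.0 [0.528 0.097 0.046] len 0.046 slope deg 9
(342, 164) c 342.0 [0.492 0.102 0.046] len 0.046 slope deg 13
(352, 187) c 351.5 [0.46  0.087 0.046] len 0.046 slope deg 11
(358, 211) c 357.5 [0.425 0.077 0.046] len 0.047 slope deg 5
(299, 162) c 299.0 [0.492 0.161 0.046] len 0.046 slope deg 10
(301, 187) c 300.0 [0.457 0.159 0.046] len 0.047 slope deg 10
(312, 211) c 311.0 [0.423 0.142 0.046] len 0.045 slope deg 0
[[0.655, 0.09], [0.585, 0.087], [0.515, 0.085], [0.445, 0.082]]
[[0.651, 0.19], [0.581, 0.187], [0.511, 0.185], [0.441, 0.182]]
now [0.549 0.136 0.334] F [ 0.387 -0.722 -0.048] w 0.0527 g 0.0 t 28.9
turn [-0.001  0.012 -2.003] shift before turn [-0.444  0.765  4.682] after turn [-0.55   0.695  4.681]
```

View pics/c8.png

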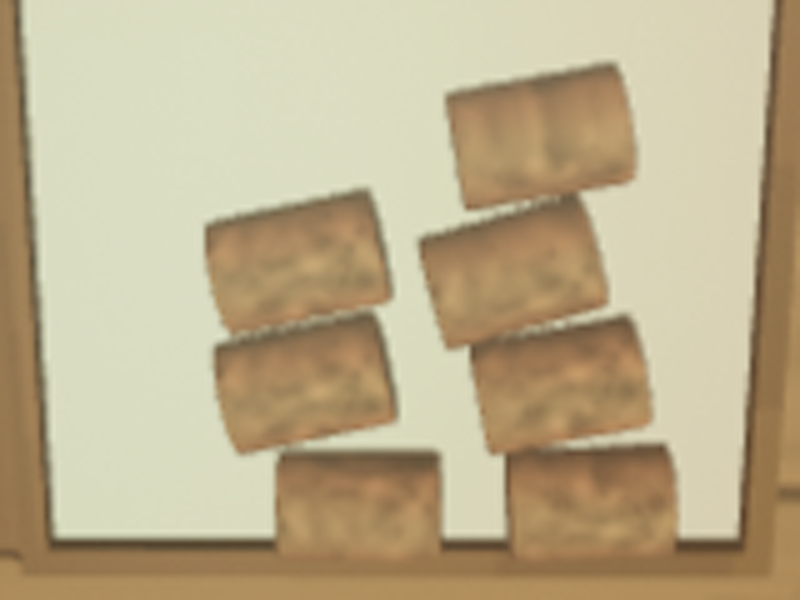

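```bash
python3 -m inch '[[0,0,0,0,0,-0.75,0.64],[0,0,0,0,0,-0.75,0.64],[0,0,0,0,0,-0.75,0.64],[-0.27,0.35,0.7,0,0,0,0.64],[-0.27,0.35,0.7,0,0,0,0.64],[0,0,0.8,0,0,0,0.64],[0,0,0.8,0,0,0,0.64],[0,0,0.7,0,0,0,0.64],[0,0,0,0,0,0,0.64],[0,0,0,0,0,0,0.64]]'
python3 -c "
from h import *
snap('wrist','w10.png');go((.528,.097,.034))"
```

```text
time_s: 29.9
ee_pos: [0.5293, 0.0961, 0.1503]
eef_rot: [-3.127, -0.3, -0.0]
ft_force: [-0.6, -0.1, 0.4]
width: 0.0563
grasp_force: 0.0
now [0.53  0.096 0.152] F [-0.329  0.397 -0.179] w 0.0561 g 0.0 t 29.9
turn [ 0.003 -0.048 -0.   ] shift before turn [-0.05  -0.025  2.359] after turn [-0.042 -0.024  2.359]
```

View pics/w10.png

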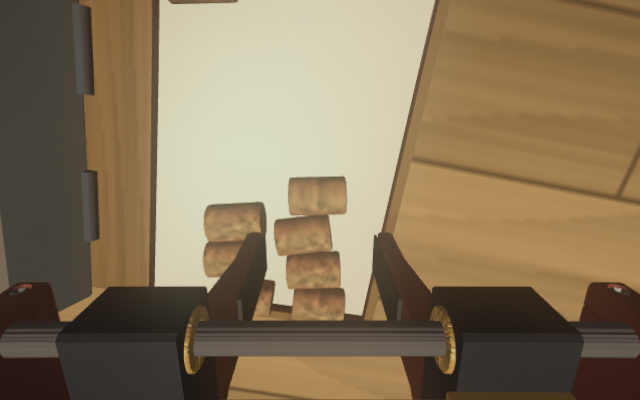

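```bash
python3 -m inch '[[-0.04,-0.02,0.8,0,0,0,0.64],[0,0,0.8,0,0,0,0.64],[0,0,0.5,0,0,0,0.64],[0,0,0.25,0,0,0,0.64],[0,0,0,0,0,0,0.64],[0,0,0,0,0,0,0.4],[0,0,0,0,0,0,0.4],[0,0,0,0,0,0,0.4],[0,0,0,0,0,0,0.4]]' 8;  python3 -m inch '[[0,0,-0.4,0,0,0,0.4],[0,0,-0.6,0,0,0,0.4],[0,0,0,0,0,0,0.4],[0,0,0,0,0,0,0.4]]' 8
python3 -c "
from h import *
go((.655,.090,.036))"
```

```text
time_s: 30.85
ee_pos: [0.5294, 0.0968, 0.0346]
eef_rot: [-3.127, -0.3, -0.008]
ft_force: [-0.6, 0.1, 6.8]
width: 0.0459
grasp_force: 8.0
time_s: 31.25
ee_pos: [0.5284, 0.0967, 0.0829]
eef_rot: [-3.127, -0.3, -0.004]
ft_force: [1.3, 0.6, -1.2]
width: 0.0459
grasp_force: 8.0
now [0.528 0.097 0.083] F [ 1.271  0.566 -1.186] w 0.0459 g 8.0 t 31.2
turn [ 0.002 -0.037 -0.   ] shift before turn [2.459 0.613 0.944] after turn [2.461 0.613 0.938]
```

```bash
python3 -m inch '[[0.6,0.15,0,0,0,0,0.4],[0.62,0.15,0,0,0,0,0.4],[0.62,0.15,0,0,0,0,0.4],[0.62,0.15,0,0,0,0,0.4],[0,0,0.4,0,0,0,0.4],[0,0,0.35,0,0,0,0.4],[0,0,0.18,0,0,0,0.4],[0,0,0,0,0,0,0.4],[0,0,0,0,0,0,0.64],[0,0,0,0,0,0,0.64],[0,0,0,0,0,0,0.64],[0,0,-0.4,0,0,0,0.64]]' 8;  python3 -m inch '[[0,0,-0.6,0,0,0,0.64],[0,0,-0.6,0,0,0,0.64],[0,0,-0.6,0,0,0,0.64],[-0.4,0,-0.6,0,0,0,0.64],[-0.7,0,-0.6,0,0,0,0.64],[0,0,0,0,0,0,0.64]]'
python3 - <<'E'
from h import *
im,_=snap('wrist','w11.png');go((.460,.087,.09),np.radians(13))
o=json.load(open("pics/w11.png.json"));b=cv2.imread("pics/w11.png")
for n,p in dict(R1=(.655,.09),F=(.668,.206),R2=(.492,.102),R3=(.460,.087),R4=(.425,.077),L1=(.492,.161),L2=(.457,.159),L3=(.423,.142)).items():
    u=proj("wrist",(*p,.046),o);cv2.circle(b,tuple(int(v) for v in u),3,(255,0,0),-1)
cv2.imwrite("pics/c11.png",b)
E
```

```text
time_s: 32.45
ee_pos: [0.6522, 0.0905, 0.0523]
eef_rot: [-3.127, -0.3, 0.009]
ft_force: [0.3, 0.3, 0.1]
width: 0.0562
grasp_force: 0.0
time_s: 33.05
ee_pos: [0.5998, 0.0799, 0.2131]
eef_rot: [3.127, 0.3, 0.017]
ft_force: [1.4, 0.2, 1.0]
width: 0.0562
grasp_force: 0.0
now [0.6  0.08 0.21] F [1.336 0.484 0.566] w 0.0561 g 0.0 t 33.1
turn [ 0.015 -0.11  -0.512] shift before turn [-2.748 -0.672  2.379] after turn [-2.704 -0.767  2.4  ]
```

View pics/c11.png

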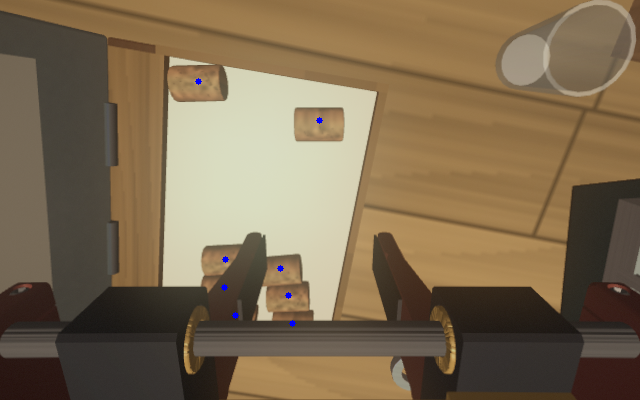

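```bash
python3 -m inch '[[0,0,0,0,0,-0.5,0.64],[-0.45,-0.13,0.2,0,0,0,0.64],[-0.45,-0.13,0.2,0,0,0,0.64],[-0.45,-0.13,0.2,0,0,0,0.64],[-0.45,-0.13,0.2,0,0,0,0.64],[-0.45,-0.13,0.2,0,0,0,0.64],[-0.45,-0.13,0.2,0,0,0,0.64],[0,0,0.3,0,0,0,0.64],[0,0,0,0,0,0,0.64],[0,0,0,0,0,0,0.64]]'
python3 - <<'E'
from h import *
im,_=snap('wrist','w12.png');go((.460,.087,.036),np.radians(13))
o=json.load(open("pics/w12.png.json"));b=cv2.imread("pics/w12.png")
u=[tuple(int(round(v)) for v in proj("wrist",(*p,.046),o)) for p in((.492,.102),(.460,.087))];print(u)
ext(b,o,u,50)
E
```

```text
time_s: 34.1
ee_pos: [0.4602, 0.0878, 0.1294]
eef_rot: [3.121, 0.354, -0.002]
ft_force: [-0.2, 0.0, 0.2]
width: 0.0564
grasp_force: 0.0
now [0.461 0.088 0.13 ] F [-0.387  0.299  0.716] w 0.0560 g 0.0 t 34.1
turn [-0.     0.005 -0.013] shift before turn [-0.013  0.012  1.881] after turn [-0.014  0.012  1.881]
[(310, 158), (320, 202)]
(310, 158) c 308.0 [0.492 0.103 0.046] len 0.047 slope deg 3
(320, 202) c 319.0 [0.46  0.088 0.046] len 0.047 slope deg 2
```

```bash
python3 -m inch '[[0,0,0.7,0,0,0,0.64],[0,0,0.7,0,0,0,0.64],[0,0,0.36,0,0,0,0.64],[0,0,0.12,0,0,0,0.64],[0,0,0,0,0,0,0.4],[0,0,0,0,0,0,0.4],[0,0,0,0,0,0,0.4],[0,0,0,0,0,0,0.4],[0,0,-0.4,0,0,0,0.4],[0,0,-0.6,0,0,0,0.4],[0,0,-0.4,0,0,0,0.4],[0,0,0,0,0,0,0.4]]' 8
python3 -c "
from h import *
go((.585,.087,.037))"
```

```text
time_s: 35.35
ee_pos: [0.4618, 0.0881, 0.1104]
eef_rot: [-3.121, -0.355, -0.011]
ft_force: [-0.8, -0.9, 0.1]
width: 0.0457
grasp_force: 8.0
now [0.462 0.088 0.11 ] F [-0.815 -0.89   0.06 ] w 0.0457 g 8.0 t 35.4
turn [ 0.012 -0.103 -0.   ] shift before turn [2.385 0.572 1.485] after turn [2.396 0.573 1.468]
```

```bash
python3 -m inch '[[0.5,0.14,0,0,-0.1,0,0.4],[0.6,0.14,0,0,0,0,0.4],[0.7,0.15,0,0,0,0,0.4],[0.6,0.14,0,0,0,0,0.4],[0,0,0.4,0,0,0,0.4],[0,0,0.6,0,0,0,0.4],[0,0,0.35,0,0,0,0.4],[0,0,0.12,0,0,0,0.4],[0,0,0,0,0,0,0.4],[0,0,0,0,0,0,0.64],[0,0,0,0,0,0,0.64],[0,0,0,0,0,0,0.64]]' 8;  python3 -m inch '[[0,0,-0.4,0,0,0,0.64],[0,0,-0.7,0,0,0,0.64],[0,0,-0.5,0,0,0,0],[0,0,0,0,0,0,0],[0,0,0,0,0,0,0]]'
python3 -c "
from h import *
go((.4585,.102,.040),np.radians(15))"
```

```text
time_s: 36.55
ee_pos: [0.5826, 0.0869, 0.0319]
eef_rot: [3.121, 0.354, -0.011]
ft_force: [0.5, 0.0, -0.2]
width: 0.056
grasp_force: 0.0
time_s: 37.05
ee_pos: [0.5835, 0.087, 0.1123]
eef_rot: [3.121, 0.354, -0.009]
ft_force: [0.7, -0.0, -0.9]
width: 0.0359
grasp_force: 0.0
now [0.583 0.087 0.112] F [ 0.665 -0.039 -0.855] w 0.0359 g 0.0 t 37.0
turn [ 0.001  0.084 -0.51 ] shift before turn [-2.36  -0.853  1.459] after turn [-2.336 -0.937  1.445]
```

```bash
python3 -m inch '[[0,0,0,0,0.08,-0.5,0],[-0.6,-0.23,0,0,0,0,0],[-0.6,-0.23,0,0,0,0,0],[-0.6,-0.23,0,0,0,0,0],[-0.53,-0.24,0,0,0,0,0],[0,0,0,0,0,0,0],[0,0,0,0,0,0,0]]'
python3 - <<'E'
from h import *
im,_=snap('wrist','w13.png');go((.4585,.102,.040),np.radians(15))
o=json.load(open("pics/w13.png.json"));b=cv2.imread("pics/w13.png")
u=[tuple(int(round(v)) for v in proj("wrist",(*p,.046),o)) for p in((.492,.102),(.585,.087),(.492,.161))];print(u)
ext(b,o,u,60)
E
```

```text
time_s: 37.75
ee_pos: [0.4581, 0.1018, 0.1109]
eef_rot: [3.115, 0.41, -0.004]
ft_force: [0.2, 0.2, -0.1]
width: 0.0004
grasp_force: 0.0
now [0.459 0.102 0.111] F [-0.472  0.097  0.441] w 0.0004 g 0.0 t 37.8
turn [-0.001  0.034 -0.01 ] shift before turn [ 0.001 -0.007  1.424] after turn [-0.002 -0.007  1.424]
[(332, 165), (397, 26), (247, 143)]
(332, 165) c 331.0 [0.492 0.102 0.046] len 0.048 slope deg 3
(397, 26) c 399.0 [0.585 0.086 0.046] len 0.050 slope deg -5
(247, 143) c 245.5 [0.492 0.162 0.046] len 0.050 slope deg 8
```

```bash
python3 -m inch '[[0,0,0.6,0,0,0,0],[0,0,0.5,0,0,0,0],[0,0,0.32,0,0,0,0],[0,0,0,0,0,0,0],[0.06,0,0,0,0,0,0],[0.1,0,0,0,0,0,0],[0.1,0,0,0,0,0,0],[0.1,0,0,0,0,0,0],[0.1,0,0,0,0,0,0],[0.08,0,0,0,0,0,0],[0.06,0,0,0,0,0,0],[0,0,0,0,0,0,0]]';python3 -m inch '[[0,0,0,0,0,0,0],[-0.2,0,-0.2,0,0,0,0],[-0.2,0,-0.7,0,0,0,0],[-0.2,0,-0.7,0,0,0,0],[0,0,-0.7,0,0,0,0],[0,0,-0.7,0,0,0,0.3],[0,0,0,0,0,0,0.3],[0,0,0,0,0,0,0.3]]'
python3 - <<'E'
from h import *
im,_=snap('wrist','w14.png');go((.457,.159,.036),np.radians(12))
o=json.load(open("pics/w14.png.json"));b=cv2.imread("pics/w14.png")
c,_=corks(b,o);[print(np.round(t[0]),t[1],"yaw %.0f len %.3f px %.0f"%t[2:]) for t in c]
u=[tuple(int(round(v)) for v in proj("wrist",(*p,.046),o)) for p in((.515,.102),(.492,.161),(.457,.159))];print(u)
ext(b,o,u,40)
E
```

```text
time_s: 39.0
ee_pos: [0.4878, 0.1096, 0.0411]
eef_rot: [3.115, 0.409, -0.002]
ft_force: [-0.4, 0.1, -0.1]
width: 0.0006
grasp_force: 0.0
time_s: 39.8
ee_pos: [0.459, 0.1019, 0.1919]
eef_rot: [3.115, 0.409, 0.001]
ft_force: [-0.8, -0.2, -0.4]
width: 0.021
grasp_force: 0.0
now [0.458 0.102 0.19 ] F [ 0.428 -0.065 -0.854] w 0.0239 g 0.0 t 39.9
turn [-0.003  0.032  0.74 ] shift before turn [ 0.274 -1.112  3.088] after turn [ 0.21  -1.125  3.088]
[376.  48.] [0.583 0.085 0.046] yaw 105 len 0.049 px 41
[328. 116.] [0.519 0.11  0.046] yaw 105 len 0.046 px 35
[262. 167.] [0.458 0.156 0.046] yaw 14 len 0.104 px 59
[336. 217.] [0.428 0.077 0.046] yaw 93 len 0.049 px 30
[(335, 123), (265, 131), (259, 168)]
(335, 123) c 328.0 [0.513 0.108 0.046] len 0.047 slope deg -0
(265, 131) c 264.0 [0.491 0.162 0.046] len 0.047 slope deg 2
(259, 168) c 259.0 [0.457 0.159 0.046] len 0.048 slope deg 3
```

```bash
python3 -m inch '[[0.56,0.07,0,0,0,0,0],[0,0,0.6,0,0,0,0],[0,0,0.8,0,0,0,0],[0,0,0.8,0,0,0,0],[0,0,0.5,0,0,0,0],[0,0,0.3,0,0,0,0],[0,0,0,0,0,0,0],[0.08,0,0,0,0,0,0],[0.1,0,0,0,0,0,0],[0.1,0,0,0,0,0,0],[0.1,0,0,0,0,0,0],[0.06,0,0,0,0,0,0]]';python3 -m inch '[[0,0,0,0,0,0,0],[0,0,0,0,0,0,0],[-0.2,0,-0.2,0,0,0,0],[-0.1,0,-0.7,0,0,0,0],[0,0,-0.7,0,0,0,0.3],[0,0,-0.7,0,0,0,0.64],[0,0,-0.7,0,0,0,0.64],[0,0,0,0,0,0,0.64],[0,0,0,0,0,0,0.64]]'
python3 - <<'E'
from h import *
im,_=snap('wrist','w15.png')
o=json.load(open("pics/w15.png.json"));b=cv2.imread("pics/w15.png")
c,_=corks(b,o);[print(np.round(t[0]),t[1],"yaw %.0f len %.3f px %.0f"%t[2:]) for t in c]
go((*c[2][1][:2],.036))
go((*c[1][1][:2],.036))
E
```

```text
time_s: 41.05
ee_pos: [0.5086, 0.1115, 0.0418]
eef_rot: [-3.115, -0.409, 0.0]
ft_force: [-0.2, 0.2, 0.9]
width: 0.0007
grasp_force: 0.0
time_s: 41.95
ee_pos: [0.4937, 0.1075, 0.1918]
eef_rot: [3.115, 0.409, 0.001]
ft_force: [-0.4, -0.7, -1.6]
width: 0.037
grasp_force: 0.0
[392.  14.] [0.645 0.087 0.046] yaw 105 len 0.051 px 27
[370.  92.] [0.582 0.085 0.046] yaw 105 len 0.049 px 37
[324. 131.] [0.54  0.115 0.046] yaw 105 len 0.046 px 34
[261. 195.] [0.466 0.157 0.046] yaw 12 len 0.084 px 58
now [0.493 0.107 0.19 ] F [ 0.167 -0.296 -0.303] w 0.0411 g 0.0 t 42.0
turn [-0.004  0.035 -0.   ] shift before turn [0.954 0.1   3.083] after turn [0.947 0.099 3.086]
now [0.493 0.107 0.19 ] F [ 0.167 -0.296 -0.303] w 0.0411 g 0.0 t 42.0
turn [-0.004  0.035 -0.   ] shift before turn [1.617 0.89  3.082] after turn [1.609 0.889 3.086]
```

```bash
python3 -m inch '[[0.45,0.05,0,0,0,0,0.64],[0.5,0.05,0,0,0,0,0.64],[0,0,0.8,0,0,0,0.64],[0,0,0.8,0,0,0,0.64],[0,0,0.8,0,0,0,0.64],[0,0,0.48,0,0,0,0.64],[0,0,0.2,0,0,0,0.64],[0,0,0,0,0,0,0.4],[0,0,0,0,0,0,0.4],[0,0,0,0,0,0,0.4],[0,0,0,0,0,0,0.4],[0,0,-0.6,0,0,0,0.4]]' 8;python3 -m inch '[[0,0,-0.6,0,0,0,0.4],[0,0,-0.3,0,0,0,0.4],[0,0,0,0,0,0,0.4],[0,0,0,0,0,0,0.4]]'
python3 - <<'E'
from h import *
go((.515,.082,.037))
E
```

```text
time_s: 43.2
ee_pos: [0.5383, 0.1146, 0.064]
eef_rot: [3.115, 0.409, -0.013]
ft_force: [-0.5, -0.6, -1.4]
width: 0.0463
grasp_force: 8.0
time_s: 43.6
ee_pos: [0.5405, 0.1149, 0.1116]
eef_rot: [3.115, 0.409, -0.002]
ft_force: [-0.4, -0.1, -1.0]
width: 0.046
grasp_force: 8.0
now [0.54  0.115 0.112] F [-0.435 -0.139 -1.042] w 0.0460 g 8.0 t 43.6
turn [-0.002  0.02  -0.   ] shift before turn [-0.66   0.504  1.494] after turn [-0.662  0.504  1.493]
```

Place it, then go above L2.

```bash
python3 -m inch '[[-0.33,0.25,0,0,0,0,0.4],[-0.33,0.25,0,0,0,0,0.4],[0,0,0.5,0,0,0,0.4],[0,0,0.5,0,0,0,0.4],[0,0,0.35,0,0,0,0.4],[0,0,0.12,0,0,0,0.4],[0,0,0,0,0,0,0.4],[0,0,0,0,0,0,0.64],[0,0,0,0,0,0,0.64],[0,0,0,0,0,0,0.64],[0,0,-0.4,0,0,0,0.64],[0,0,-0.7,0,0,0,0.64]]' 8;python3 -m inch '[[0,0,-0.7,0,0,0.25,0.64],[-0.4,-0.5,-0.7,0,0,0.25,0.64],[-0.4,-0.5,-0.3,0,0,0.25,0.64],[-0.3,-0.5,0,0,0,0,0.64],[0,0,0,0,0,0,0.64],[0,0,0,0,0,0,0.64]]'
python3 - <<'E'
from h import *
im,_=snap('wrist','w16.png')
o=json.load(open("pics/w16.png.json"));b=cv2.imread("pics/w16.png")
c,_=corks(b,o);[print(np.round(t[0]),t[1],"yaw %.0f len %.3f px %.0f"%t[2:]) for t in c]
u=[tuple(int(round(v)) for v in proj("wrist",(*p,.046),o)) for p in((.492,.161),(.457,.159))];print(u)
P=ext(b,o,u,40);go((*P[1][:2],.036))
E
```

```text
time_s: 44.8
ee_pos: [0.5133, 0.0821, 0.0915]
eef_rot: [-3.115, -0.409, 0.011]
ft_force: [0.9, 0.4, 0.1]
width: 0.0564
grasp_force: 0.0
time_s: 45.4
ee_pos: [0.4449, 0.1431, 0.179]
eef_rot: [3.124, 0.329, -0.0]
ft_force: [0.2, 0.5, 0.0]
width: 0.0561
grasp_force: 0.0
[412.  36.] [0.581 0.096 0.046] yaw 17 len 0.031 px 39
[404. 122.] [0.514 0.083 0.046] yaw 102 len 0.047 px 37
[310. 168.] [0.459 0.155 0.046] yaw 15 len 0.104 px 61
[385. 216.] [0.428 0.077 0.046] yaw 93 len 0.052 px 32
[(310, 129), (304, 168)]
(310, 129) c 311.0 [0.492 0.16  0.046] len 0.047 slope deg 5
(304, 168) c 305.5 [0.457 0.158 0.046] len 0.046 slope deg 6
now [0.445 0.143 0.179] F [ 0.144 -0.041 -0.894] w 0.0563 g 0.0 t 45.5
turn [0.006 0.017 0.   ] shift before turn [ 0.311 -0.254  2.852] after turn [ 0.308 -0.252  2.853]
```

```bash
python3 -m inch '[[0.31,-0.25,0.3,0,0,0,0.64],[0,0,0.8,0,0,0,0.64],[0,0,0.8,0,0,0,0.64],[0,0,0.65,0,0,0,0.64],[0,0,0.3,0,0,0,0.64],[0,0,0,0,0,0,0.4],[0,0,0,0,0,0,0.4],[0,0,0,0,0,0,0.4],[0,0,0,0,0,0,0.4],[0,0,-0.5,0,0,0,0.4],[0,0,-0.7,0,0,0,0.4],[0,0,-0.3,0,0,0,0.4]]' 8
python3 -m inch '[[0,0,0,0,0,0,0.4],[0,0,0,0,0,0,0.4]]'
python3 - <<'E'
from h import *
go((.581,.187,.037))
E
```

```text
time_s: 46.65
ee_pos: [0.4589, 0.1588, 0.1157]
eef_rot: [-3.124, -0.327, -0.008]
ft_force: [0.4, 0.1, 0.1]
width: 0.0467
grasp_force: 7.9
time_s: 46.85
ee_pos: [0.4572, 0.1583, 0.1107]
eef_rot: [3.124, 0.327, -0.002]
ft_force: [-0.7, -0.1, 0.1]
width: 0.0465
grasp_force: 7.9
now [0.457 0.158 0.111] F [-0.704 -0.066  0.139] w 0.0465 g 7.9 t 46.9
turn [-0.     0.019 -0.   ] shift before turn [ 2.542 -0.048  1.471] after turn [ 2.54  -0.048  1.474]
```

```bash
python3 -m inch '[[0.5,-0.01,0,0,0,0,0.4],[0.7,-0.01,0,0,0,0,0.4],[0.8,-0.02,0,0,0,0,0.4],[0.54,-0.01,0,0,0,0,0.4],[0,0,0.5,0,0,0,0.4],[0,0,0.5,0,0,0,0.4],[0,0,0.35,0,0,0,0.4],[0,0,0.1,0,0,0,0.4],[0,0,0,0,0,0,0.4],[0,0,0,0,0,0,0.64],[0,0,0,0,0,0,0.64],[0,0,0,0,0,0,0.64]]' 8;python3 -m inch '[[0,0,-0.4,0,0,0,0.64],[0,0,-0.7,0,0,0,0.64],[0,0,-0.8,0,0,0.8,0.64],[0,0.3,-0.9,0,0,0.8,0.64],[-0.2,0.4,-0.9,0,0,0.8,0.64],[-0.3,0.4,-0.9,0,0,0.1,0.64],[-0.3,0,-0.9,0,0,0,0.64],[0,0,-0.5,0,0,0,0.64],[0,0,0,0,0,0,0.64],[0,0,0,0,0,0,0.64]]'
cat > chk.py <<'E'
from h import *
import sys
n=sys.argv[1];snap('wrist',n)
o=json.load(open(f"pics/{n}.json"));b=cv2.imread("pics/"+n);print(o["ee_pos"])
c,H=corks(b,o);[print(np.round(t[0]),t[1],"yaw %.0f len %.3f px %.0f"%t[2:]) for t in c]
from scipy.spatial.distance import pdist
print(len(c),np.sort(pdist([t[1] for t in c]))[:6])
a=np.radians(2);M=np.array([[np.cos(a),-np.sin(a)],[np.sin(a),np.cos(a)]])
print("in tray frame",np.round((np.array([t[1][:2] for t in c])-[.548,.136])@M,3).tolist())
E
python3 chk.py w17.png
```

```text
time_s: 48.05
ee_pos: [0.5811, 0.1872, 0.039]
eef_rot: [-3.124, -0.327, 0.001]
ft_force: [-0.2, -0.2, 1.2]
width: 0.0559
grasp_force: 0.0
time_s: 49.05
ee_pos: [0.5471, 0.1311, 0.3374]
eef_rot: [-3.141, -0.054, 0.0]
ft_force: [0.4, 0.5, -0.8]
width: 0.0562
grasp_force: 0.0
[0.5470736629658502, 0.1310804338039224, 0.33740231339812615]
[262.  54.] [0.669 0.207 0.046] yaw 92 len 0.048 px 32
[355.  72.] [0.652 0.089 0.046] yaw 101 len 0.048 px 26
[354. 128.] [0.582 0.085 0.046] yaw 102 len 0.047 px 23
[277. 126.] [0.581 0.188 0.046] yaw 102 len 0.047 px 23
[354. 178.] [0.514 0.081 0.046] yaw 104 len 0.046 px 22
[296. 192.] [0.492 0.161 0.046] yaw 104 len 0.047 px 21
[353. 232.] [0.435 0.078 0.046] yaw 92 len 0.044 px 11
[308. 232.] [0.431 0.142 0.046] yaw 92 len 0.042 px 9
8 [0.064 0.065 0.068 0.07  0.08  0.083]
in tray frame [[0.123, 0.066], [0.102, -0.051], [0.032, -0.052], [0.035, 0.051], [-0.036, -0.054], [-0.055, 0.027], [-0.115, -0.054], [-0.117, 0.011]]
```

```bash
python3 -m inch '[[-0.5,0,-0.2,0,0,0,0.64],[-0.5,0,-0.2,0,0,0,0.64],[0,0,0,0,0,0,0.64],[0,0,0,0,0,0,0.64],[0,0,0,0,0,0,0.64],[0,0,0,0,0,0,0.64],[0,0,0,0,0,0,0.64],[0,0,0,0,0,0,0.64]]' >/dev/null; python3 chk.py w18.png; python3 - <<'E'
from h import *
# scoop and lid check: grey lid mask in side view, scoop bail in wrist/top change
t=camera("top")[...,::-1];t0=cv2.imread("pics/t0.png")
d=cv2.absdiff(t,t0)[150:232,365:450].max(2);print("scoop area diff vs start (corks gone)",(d>60).sum())
r=[cv2.inRange(cv2.cvtColor(np.ascontiguousarray(i[175:205,385:435]),cv2.COLOR_BGR2HSV),(0,90,20),(14,255,110)) for i in(t0,t)]
print([np.argwhere(m).mean(0)+[175,385] for m in r],[int(m.sum()/255) for m in r])
for i in(t0,t):
    m=cv2.inRange(np.ascontiguousarray(i[140:240,360:450]),(0,0,0),(45,45,45));c=max(cv2.findContours(m,0,2)[0],key=cv2.contourArea);print("mat",cv2.minAreaRect(c))
E
```

```text
[0.4972622518030211, 0.12929260701836004, 0.356536186627381]
[262.  14.] [0.666 0.206 0.046] yaw 92 len 0.047 px 28
[355.  30.] [0.652 0.089 0.046] yaw 101 len 0.049 px 27
[354.  88.] [0.583 0.086 0.046] yaw 103 len 0.048 px 24
[277.  86.] [0.582 0.188 0.046] yaw 102 len 0.047 px 24
[354. 139.] [0.514 0.081 0.046] yaw 103 len 0.046 px 22
[296. 153.] [0.492 0.161 0.046] yaw 103 len 0.047 px 21
[353. 199.] [0.427 0.077 0.046] yaw 92 len 0.047 px 20
[308. 200.] [0.424 0.143 0.046] yaw 92 len 0.044 px 18
8 [0.066 0.068 0.069 0.071 0.083 0.087]
in tray frame [[0.121, 0.066], [0.102, -0.051], [0.033, -0.052], [0.035, 0.051], [-0.036, -0.054], [-0.055, 0.027], [-0.123, -0.055], [-0.124, 0.011]]
scoop area diff vs start (corks gone) 508
[array([187.707, 411.52 ]), array([186.35, 413.67])] [150, 100]
mat ((43.39188766479492, 52.148651123046875), (54.77349853515625, 49.18586730957031), 72.89727020263672)
mat ((43.30774688720703, 52.22396469116211), (55.3516845703125, 48.69157409667969), 72.07208251953125)
```

```bash
python3 -c "
from workcell import *
print(sign_off())"
```

```text
the job is handed in; nothing more can be done
None
```

The job is handed in at about 50 s of the 210 s: the lid stands at about 111° from shut, the empty scoop is back upright on its mat, and all 8 corks lie on the tray floor in one layer, at least 66 mm apart by my measurement, with each quarter occupied.

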